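# Slide the saucepan to the keep-warm mark under the rack and cover it

### The arm

A 7-joint arm with a two-finger parallel gripper is mounted at the origin on the work surface. World frame = base frame: x ahead of the robot, y to its left, z up, the work surface at z = 0. Lengths are in m, angles in rad, forces in N, time in s.
With the tool pointing down it reaches from about 0.425 to 0.925 m from the base axis. Payload 6.8 kg.
Tool frame: the origin (TCP) lies on the mounting face of the last link; the fingertips stand 173 mm ahead of it and the grasp point (between the pads) lies 155 mm ahead of it; z points along the fingers, y is the line along which they close (so a half turn about z gives the same grasp; the last joint's range is limited). The gripper opens to 85 mm and grips with 20 to 120 N. Pads are 22 mm wide; open, the fingers measure 114 mm over their backs; the gripper's body (76 mm by 85 mm) begins 54 mm behind the grasp point. The pads swing forward as they close: fully open they stand 13 mm farther back than shut.
Start: joints at [1.234, 0.477, 0.022, 1.555, -0.011, 1.109, -0.083], TCP at [0.153, -0.657, 0.405] pointing down, gripper open.
Joint ranges: [-2.96, 2.96], [-0.34, 2.1], [-1.41, 1.46], [0.24, 2.44], [-1.37, 4.51], [0.17, 1.92], [-2.96, 2.96]. Speed limits (rad/s): [2.39, 2.39, 3.14, 3.14, 3.14, 3.14, 3.14].

### API

Orientations are given as a unit quaternion [w, x, y, z].
In Python, from station import bot gives the robot as it stands. The module is installed in compiled form; this text tells all that it offers.
- The arm moves only by the shell command python3 -m pendant 'ROWS' [FORCE]. ROWS is JSON, a list of rows, each a list of 5 numbers: the finger opening in m, from 0 to 0.0854, then the shift along the tool's x, y, z in m, then the turn about the tool's z in degrees. In form: [[jaw, x, y, z, yaw], ...]. A call has 1 to 12 rows; each row shifts and turns the commanded pose from where the row before left it, along the tool's axes as they then stand; what a row does not reach is not made up. A row lasts 1/12 s, in which the tool goes at most 41.7 mm and 7.16 degrees, less where a joint would pass 70% of its speed; a pose out of reach is approached as far as the arm can. A call with a gripper value outside its range is refused whole. The fingers move at their own pace and stop on an object; FORCE is the grip in N (left out, the last holds). Time passes only in rows, so rows that do not move let the fingers close. It gives the time, the measured TCP pose, the force, the opening and the grip force at its end, in the units of the state.
- bot.get_obs(): the state, without advancing time (a new reading comes with each control period).
- bot.read_camera(name): name is "side" or "top"; returns (picture, depth): 480x640x3 uint8, blue, green, red; 480x640 float32, m along the optical axis (not along the pixel's ray), 0 where there is no reading.
- bot.camera_model(name): a dict with "intrinsics" (3x3 intrinsics, pixels), "R" (3x3) and "t" (3): a world point X has camera coordinates R X + t. Camera axes: x right, y down, z forward; pixel columns grow to the right and rows downward; lengths in m; the calibration is good to about 2 mm. A picture is of the moment at which its call begins. camera_model takes no time and is no camera call.
- bot.hand_in(): hands the job in; it is judged then, once.
Trained networks look in the newest picture that a camera, given by its name, has taken for a name from the list of things; names that differ only in an ending like _2 or _b are one class to them, and where a whole thing is asked for, a point or a joint stands for the part that bears it (a point fixed in the world has none). Each returns a list of dicts, best first, with "score" (0 to 1); they miss things now and then, are a little off and sometimes report something else, mostly with a low value. They report only what shows in the picture. A call takes as long as a camera call. They do not tell look-alikes from the thing itself.
- bot.boxes_of(name, camera): "at" ([column, row] in pixels, amid what is visible of it).
- bot.trace(name, camera): "mask" (480x640 bool, what is visible of it) and "at" ([column, row] in pixels, amid what is visible of it).
- bot.pinpoint(name, camera): "at" ([column, row] in pixels: a listed point, or the origin of a listed thing).
The state is a dict: "t": time; "q": joint angles; "joint_vel": joint speeds; "joint_torque": joint torques, N m; "eef_pos": TCP position; "tool_rot": TCP orientation; "contact_force": force on the tool from outside, world axes, zero at the start; "torque": the same for the moment, N m; "gripper_width": opening from 0.0 (shut) to 1.0 (fully open); "grasp_force": force on a finger pad.
Only numpy, scipy, OpenCV 4.12 (cv2) and the standard library are available. Lean on these libraries where they do the work, as an engineer would, in place of code of your own. Each camera call takes 0.05 s, during which the arm holds its last target. There are 200 camera calls.

### The job

The meat rolls are done: slide the two-handled saucepan across the hob from the round cooking rings to the square keep-warm marking, without lifting or tipping it, so that its base stands wholly inside the square and its handles point straight left and right along the hob, and put its own lid on it, seated level in the rim all round. Set the lid down gently, do not knock the rack above the hob, and leave the shaker, the smaller lid and the bowl where they stand.

Things in the scene. Friction and masses are not known exactly. Their poses are not given: they have to be found in the camera images.
- hob: fixed counter-top two-zone cooker, steel body 400 mm deep (x) by 580 mm wide (y), its flat level black glass top 70 mm above the work surface; origin: centre of its underside; x points to its rear (away from the robot), y to its left. The two zone marks lie 125 mm left and right of its centre and 5 mm behind it; which is on which side varies. The rack stands over it.
- rack: fixed tubular steel rack over the hob, with plates and bowls on it; origin and axes as the hob. It spans y = -285 to 285 mm and x = -55 to 185 mm; its rods lie at z = 480 mm, underside 465 mm; two 18 mm posts stand at x = 175, y = +-272 mm. Below it is open from the robot's side. A vertical tool over the saucepan meets it: lean the tool back toward the robot by 30 to 45 degrees.
- rack_edge (a point): middle of the rack's front edge (nearest the robot), 480 mm above the work surface, 60 mm nearer the robot than the line through the two zone centres
- cook_mark: round cooking zone printed flat on the glass: two concentric pale rings, 200 and 124 mm across; origin at its centre on the glass (70 mm above the work surface), axes as the hob. The saucepan starts here.
- warm_mark: square keep-warm zone printed flat on the glass: a pale square outline, 200 mm inside, with three short strokes at its middle; origin at its centre on the glass, axes parallel to the square's sides (as the hob's). The goal of the slide.
- saucepan: aluminium saucepan, 160 mm outer diameter, 85 mm high, wall 3 mm, 0.5 to 0.95 kg, meat rolls fast in it (below 65 mm); origin: centre of its underside, z up. Two level loop handles of 10 mm round bar stand out on its own +y and -y sides. It starts about on the cooking mark, turned up to 0.6 rad either way from having its handles straight left and right of the hob. Friction on the glass about 0.6.
- handle_l (a point): middle of the straight outer bar of the saucepan handle on its +y side: 128 mm out from the axis, 74 mm above the underside; the bar runs 35 mm either way along the saucepan's x; 43 mm of free gap between bar and wall
- handle_r (a point): the same on the saucepan's -y side
- lid: the saucepan's lid, the larger of two, about 0.28 kg: aluminium disc 168 mm across, black round knob; origin: centre of its underside, z up. Its underside (145 mm across, 149 mm from 4 mm up) goes 10 mm into the 154 mm wide rim; the disc (z = 10 to 18 mm) then rests on the rim, the lid's origin 75 mm above the saucepan's. Lies right way up on the work surface left of the hob.
- lid_knob (a point): middle of the lid's knob, 48 mm above the lid's underside; the knob is a round cylinder 40 mm across, from 35 to 61 mm above the underside, on a stem 16 mm across
- shaker: bystander: steel shaker 56 mm across, 62 mm high, on the front strip of the hob between the zones; origin: centre of its underside
- small_lid: bystander: a smaller lid, 120 mm across, lying right of the hob, that does not fit the saucepan; origin: centre of its underside
- bowl: bystander: steel bowl 136 mm across, 50 mm high; origin: centre of its underside
Mind the look-alikes: they are no part of the job. Leave any blue look-alike of the lid alone.

How it is judged:
By the outcome, as a careful person would: the job done as asked, in the order asked, and still so for the second after the job is handed in, with the robot touching nothing.
It also fails if it takes over 61 s, if anything falls off the work surface, if the arm or the gripper's body presses on something with over 40 N, if the wrist force passes 120 N, or if a joint passes its speed limit or range.

## Working session

There is one attempt and no reset: what is moved stays moved. The work goes in short steps, Python scripts to look and compute and a shell command to move; the robot and the scene stay as the last step left them, time stands still between calls to the robot, and variables do not carry over. Pictures are saved under pics/ and viewed, at most 13 in all, crops included, and the job is handed in when it is done.

```bash
mkdir -p pics
cat > h.py <<'E'
import numpy as np, cv2
from station import bot
def cam(n):
    m=bot.camera_model(n); return np.array(m["intrinsics"]),np.array(m["R"]),np.array(m["t"])
def ray(n,uv):
    K,R,t=cam(n); d=R.T@np.linalg.inv(K)@np.array([uv[0],uv[1],1.]); return -R.T@t,d
def atz(n,uv,z):
    c,d=ray(n,uv); return c+d*(z-c[2])/d[2]
def proj(n,X):
    K,R,t=cam(n); p=K@(R@np.array(X)+t); return p[:2]/p[2]
def cloud(n,depth):
    K,R,t=cam(n); v,u=np.mgrid[0:480,0:640]; p=np.stack([u,v,np.ones_like(u)],-1)@np.linalg.inv(K).T*depth[...,None]
    return (p-t)@R
E
python3 - <<'E'
from h import *
np.set_printoptions(precision=3,suppress=True)
for n in("side","top"):
    p,d=bot.read_camera(n); cv2.imwrite(f"pics/{n}0.png",p); np.save(n+"0.npy",d)
    K,R,t=cam(n); print(n,-R.T@t,R[2])
    for o,z in dict(cook_mark=.07,warm_mark=.07,saucepan=.07,handle_l=.144,handle_r=.144,lid=0,lid_knob=.048,shaker=.07,small_lid=0,bowl=0,hob=0,rack_edge=.48).items():
        for r in bot.pinpoint(o,n)[:3]: print(o,round(r["score"],2),np.round(r["at"]),atz(n,r["at"],z))
o=bot.get_obs(); print(o["t"],o["eef_pos"],o["tool_rot"],o["q"],o["contact_force"])
E
```

```text
side [ 0.345 -0.934  1.191] [ 0.115  0.699 -0.706]
cook_mark 0.28 [347. 269.] [0.597 0.035 0.07 ]
cook_mark 0.24 [364. 477.] [ 0.519 -0.533  0.07 ]
warm_mark 0.89 [375. 344.] [ 0.619 -0.22   0.07 ]
saucepan 0.89 [348. 267.] [0.603 0.044 0.07 ]
handle_l 0.69 [348. 221.] [0.62  0.153 0.144]
handle_l 0.68 [349. 288.] [ 0.574 -0.092  0.144]
handle_r 0.69 [348. 221.] [0.62  0.153 0.144]
handle_r 0.68 [349. 288.] [ 0.574 -0.092  0.144]
lid 0.73 [230. 249.] [0.268 0.234 0.   ]
lid 0.68 [301. 206.] [0.516 0.4   0.   ]
lid_knob 0.9 [301. 196.] [0.516 0.395 0.048]
lid_knob 0.83 [227. 235.] [0.265 0.247 0.048]
shaker 0.83 [293. 299.] [ 0.433 -0.047  0.07 ]
small_lid 0.68 [364. 477.] [ 0.529 -0.509  0.   ]
bowl 0.81 [360. 204.] [0.718 0.379 0.   ]
hob 0.61 [354. 318.] [ 0.597 -0.083  0.   ]
rack_edge 0.9 [345. 187.] [ 0.547 -0.092  0.48 ]
rack_edge 0.47 [373. 341.] [ 0.516 -0.475  0.48 ]
top [ 0.218 -0.039  1.717] [ 0.198  0.006 -0.98 ]
warm_mark 0.79 [398. 221.] [ 0.615 -0.209  0.07 ]
saucepan 0.98 [313. 230.] [0.593 0.027 0.07 ]
saucepan 0.58 [264. 214.] [0.642 0.163 0.07 ]
saucepan 0.41 [359. 226.] [ 0.602 -0.101  0.07 ]
handle_l 0.93 [358. 227.] [ 0.582 -0.096  0.144]
handle_l 0.58 [266. 217.] [0.615 0.149 0.144]
handle_r 0.93 [358. 227.] [ 0.582 -0.096  0.144]
handle_r 0.58 [266. 217.] [0.615 0.149 0.144]
lid 0.75 [238. 354.] [0.258 0.24  0.   ]
lid_knob 0.74 [237. 351.] [0.267 0.235 0.048]
lid_knob 0.7 [182. 264.] [0.506 0.393 0.048]
lid_knob 0.36 [194. 199.] [0.695 0.365 0.048]
shaker 0.87 [342. 293.] [ 0.415 -0.05   0.07 ]
bowl 0.56 [196. 201.] [0.702 0.371 0.   ]
bowl 0.2 [498. 248.] [ 0.546 -0.502  0.   ]
hob 0.61 [354. 231.] [ 0.604 -0.089  0.   ]
rack_edge 0.62 [360. 209.] [ 0.542 -0.089  0.48 ]
1.3 [ 0.153 -0.657  0.405] [ 0.     0.993  0.114 -0.   ] [ 1.234  0.477  0.022  1.555 -0.011  1.109 -0.083] [-0.065  0.501 -0.662]
```

View pics/side0.png

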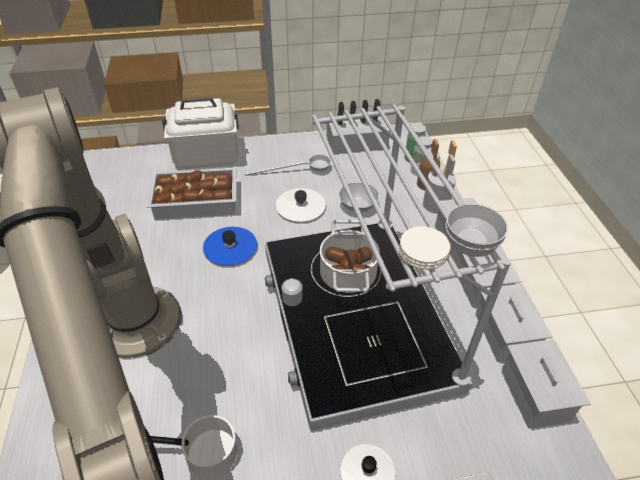

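View pics/top0.png

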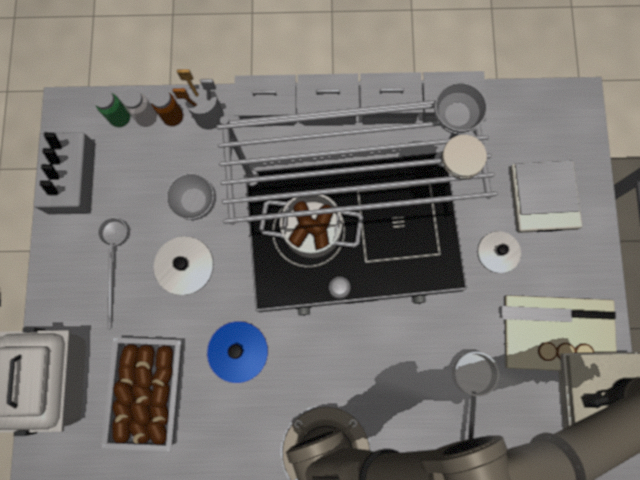

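The white lid (side 301,205; top 183,265) is the saucepan's. The blue one (top 237,351) is the look-alike. The pan is at top (312,228) and the keep-warm square at top (399,222). I'll refine the poses next.

```bash
python3 - <<'E'
from h import *
np.set_printoptions(precision=3,suppress=True)
P={n:cloud(n,np.load(n+"0.npy")) for n in("side","top")}
I={n:cv2.imread(f"pics/{n}0.png") for n in P}
for n in P:
    p=P[n]; m=(p[...,0]>.45)&(p[...,0]<.95)&(abs(p[...,1]+.085)<.4)
    for y0 in np.arange(-.4,.25,.1):
        s=p[m&(abs(p[...,1]-y0)<.05)]; print(n,round(y0,2),"zmax",np.percentile(s[:,2],[98,99.8]), "minx z>.44", s[s[:,2]>.44][:,0].min() if (s[:,2]>.44).any() else None)
    # lid disc top
    d=p[(abs(p[...,0]-.51)<.12)&(abs(p[...,1]-.394)<.12)&(abs(p[...,2]-.018)<.012)]
    g=I[n].min(2)
    mm=((abs(p[...,0]-.51)<.12)&(abs(p[...,1]-.394)<.12)&(p[...,2]>.01)&(p[...,2]<.05)).astype(np.uint8)
    if mm.any():
        c,_=cv2.findContours(mm,0,2); c=max(c,key=cv2.contourArea); e=cv2.minEnclosingCircle(c); 
        w=np.array([atz(n,q[0],.016)[:2] for q in c],np.float32); print("lid",cv2.minEnclosingCircle(w),(w.max(0)+w.min(0))/2, w.max(0)-w.min(0))
    k=p[(abs(p[...,0]-.51)<.06)&(abs(p[...,1]-.394)<.06)&(p[...,2]>.05)&(p[...,2]<.075)]; print("knob",len(k),k.mean(0),k.min(0),k.max(0))
    k=p[(abs(p[...,0]-.6)<.11)&(abs(p[...,1]-.03)<.11)&(abs(p[...,2]-.155)<.006)]; print("rim",len(k),cv2.minEnclosingCircle(k[:,:2].astype(np.float32)))
    # hob/warm square: bright px on glass
    m=(abs(p[...,2]-.07)<.012)&(abs(p[...,0]-.6)<.13)&(p[...,1]<-.09)&(p[...,1]>-.34)&(g>90)
    vv,uu=np.nonzero(m); w=np.array([atz(n,(u,v),.07)[:2] for u,v in zip(uu,vv)],np.float32); print("sq",len(w),cv2.minAreaRect(w))
    # rectified glass view
o=np.zeros((480,640,3),np.uint8)
for n in P:
    K,R,t=cam(n); s=.001
    # world x = .9-.001*v ; y = .28-.001*u   z=.07
    H=K@np.c_[R@np.array([0,-s,0]),R@np.array([-s,0,0]),R@np.array([.88,.28,.07])+t]
    cv2.imwrite(f"pics/rect_{n}.png",cv2.warpPerspective(I[n],np.linalg.inv(H),(700,500)))
E
cd pics; python3 -c "
import cv2,numpy as np
a=cv2.imread('rect_side.png');b=cv2.imread('rect_top.png');cv2.imwrite('r.png',cv2.resize(np.vstack([a[80:480],b[80:480]]),None,fx=.75,fy=.75))"
```

```text
side -0.4 zmax [0.486 0.543] minx z>.44 0.5654581031721742
side -0.3 zmax [0.541 0.545] minx z>.44 0.5582924400094106
side -0.2 zmax [0.485 0.542] minx z>.44 0.5495175559530693
side -0.1 zmax [0.485 0.487] minx z>.44 0.5395274644254207
side -0.0 zmax [0.485 0.487] minx z>.44 0.5321908883064436
side 0.1 zmax [0.486 0.487] minx z>.44 0.5233608339542585
side 0.2 zmax [0.485 0.487] minx z>.44 0.5183796714695416
lid ((0.5127039551734924, 0.392162024974823), 0.084601491689682) [0.513 0.392] [0.165 0.167]
knob 95 [0.512 0.392 0.058] [0.493 0.372 0.05 ] [0.53  0.416 0.066]
rim 382 ((0.5917981266975403, 0.020638111978769302), 0.11483781784772873)
sq 490 ((0.616023063659668, -0.20994704961776733), (0.20827913284301758, 0.20884579420089722), 5.0172834396362305)
top -0.4 zmax [0.486 0.542] minx z>.44 0.5632290617602672
top -0.3 zmax [0.543 0.547] minx z>.44 0.5561342623304858
top -0.2 zmax [0.489 0.545] minx z>.44 0.5467579986110896
top -0.1 zmax [0.488 0.491] minx z>.44 0.538993226217441
top -0.0 zmax [0.488 0.491] minx z>.44 0.5298830682528372
top 0.1 zmax [0.488 0.491] minx z>.44 0.5215636470787886
top 0.2 zmax [0.487 0.49 ] minx z>.44 0.5167759347112646
lid ((0.5104137063026428, 0.399068146944046), 0.08429993689060211) [0.511 0.399] [0.167 0.168]
knob 165 [0.51  0.398 0.061] [0.491 0.38  0.05 ] [0.528 0.419 0.068]
rim 454 ((0.5950717926025391, 0.029867328703403473), 0.12447982281446457)
sq 235 ((0.6107584238052368, -0.20066247880458832), (0.20642945170402527, 0.22666864097118378), 4.910204887390137)
```

View pics/r.png

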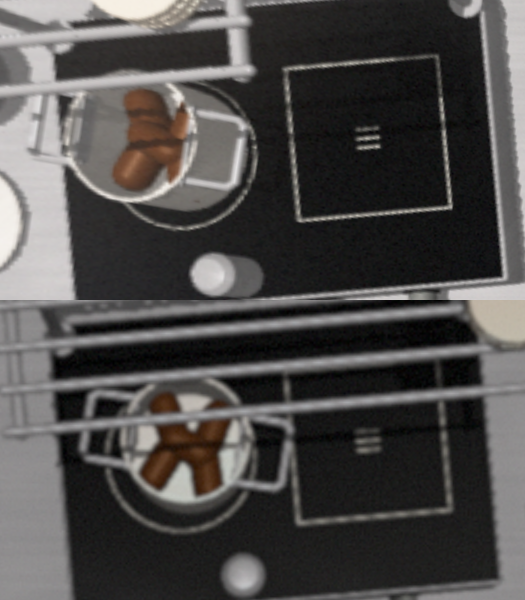

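Square centre is about (0.615, -0.210), hob yaw about +5°, and pan yaw about -9°. Rows only turn the tool about its own z, so I'll test whether pushing past the reach limit leans it. I'll do that high up in free air.

```bash
R=0; 
python3 -m pendant '[[0.085,0.02,-0.023,-0.0165,-0.7],[0.085,0.02,-0.023,-0.0165,-0.7],[0.085,0.02,-0.023,-0.0165,-0.7],[0.085,0.02,-0.023,-0.0165,-0.7],[0.085,0.02,-0.023,-0.0165,-0.7],[0.085,0.02,-0.023,-0.0165,-0.7],[0.085,0.02,-0.023,-0.0165,-0.7],[0.085,0.02,-0.023,-0.0165,-0.7],[0.085,0.02,-0.023,-0.0165,-0.7],[0.085,0.02,-0.023,-0.0165,-0.7],[0.085,0.02,-0.023,-0.0165,-0.7],[0.085,0.02,-0.023,-0.0165,-0.7]]'
python3 -m pendant '[[0.085,0.02,-0.023,-0.0165,0],[0.085,0.02,-0.023,-0.0165,0],[0.085,0.02,-0.023,-0.0165,0],[0.085,0.02,-0.023,-0.0165,0],[0.085,0.02,-0.023,-0.0165,0],[0.085,0.02,-0.023,-0.0165,0],[0.085,0.02,-0.023,-0.0165,0],[0.085,0.02,-0.023,-0.0165,0],[0.085,0.02,-0.023,-0.0165,0],[0.085,0.02,-0.023,-0.0165,0],[0.085,0.02,-0.023,-0.0165,0],[0.085,0.02,-0.023,-0.0165,0]]'
python3 - <<'E'
from h import *
o=bot.get_obs(); print(o["t"],o["eef_pos"],o["tool_rot"],o["q"])
E
```

```text
t: 2.3
eef_pos: [0.3022, -0.322, 0.6037]
tool_rot: [0.0, 0.982, 0.187, 0.0]
contact_force: [0.4, -0.6, 0.4]
gripper_width: 0.993
grasp_force: 0.0
t: 3.3
eef_pos: [0.4238, 0.0227, 0.8019]
tool_rot: [0.0, 0.982, 0.186, 0.001]
contact_force: [1.1, 0.1, 0.4]
gripper_width: 0.993
grasp_force: 0.0
3.3 [0.42375094 0.02268817 0.80190976] [3.76783882e-04 9.82485504e-01 1.86337860e-01 5.42633691e-04] [ 0.55369633 -0.03247511 -0.70434999  1.32497924 -0.02107409  1.84019452
 -1.35195554]
```

```bash
python3 -m pendant '[[0.085,0.01,0,-0.03,5.5],[0.085,0.01,0,-0.03,5.5],[0.085,0.01,0,-0.03,5.5],[0.085,0.01,0,-0.03,0],[0.085,0.01,0,-0.03,0],[0.085,0.01,0,-0.03,0]]'
python3 -m pendant '[[0.085,0.01,0,-0.03,0],[0.085,0.01,0,-0.03,0],[0.085,0.01,0,-0.03,0],[0.085,0.01,0,-0.03,0],[0.085,0.01,0,-0.03,0],[0.085,0.01,0,-0.03,0]]'
python3 - <<'E'
from h import *
from scipy.spatial.transform import Rotation as R
o=bot.get_obs(); q=o["tool_rot"]; print(o["t"],o["eef_pos"],o["q"]); print(R.from_quat([*q[1:],q[0]]).as_matrix().round(3))
E
```

```text
t: 3.8
eef_pos: [0.4485, 0.0274, 0.8635]
tool_rot: [-0.003, 0.994, 0.1, 0.032]
contact_force: [-0.5, -0.6, -0.6]
gripper_width: 0.998
grasp_force: 0.0
t: 4.3
eef_pos: [0.4627, 0.0309, 0.9299]
tool_rot: [-0.009, 0.989, 0.1, 0.107]
contact_force: [0.8, -1.1, 0.2]
gripper_width: 0.995
grasp_force: 0.0
4.3 [0.46265028 0.03092755 0.92993463] [-0.81636561  0.02273909  0.65439993  0.99311849 -0.02016853  1.91520436
 -1.54221249]
[[ 0.957  0.199  0.21 ]
 [ 0.195 -0.98   0.04 ]
 [ 0.214  0.003 -0.977]]
```

```bash
python3 -m pendant '[[0.085,0.02,0,-0.03,0],[0.085,0.02,0,-0.03,0],[0.085,0.02,0,-0.03,0],[0.085,0.02,0,-0.03,0],[0.085,0.02,0,-0.03,0],[0.085,0.02,0,-0.03,0],[0.085,0.02,0,-0.03,0],[0.085,0.02,0,-0.03,0]]'
python3 - <<'E'
from h import *
from scipy.spatial.transform import Rotation as R
o=bot.get_obs(); q=o["tool_rot"]; print(o["t"],o["eef_pos"],o["q"]); print(R.from_quat([*q[1:],q[0]]).as_matrix().round(3))
E
```

```text
t: 4.97
eef_pos: [0.4876, 0.0448, 1.0171]
tool_rot: [-0.012, 0.972, 0.097, 0.215]
contact_force: [0.2, 0.7, 0.3]
gripper_width: 0.997
grasp_force: 0.0
4.9667 [0.4875849  0.04478189 1.01710328] [-0.6361098   0.16291723  0.62060815  0.65499424 -0.15064424  1.91525677
 -1.49704557]
[[ 0.889  0.194  0.416]
 [ 0.183 -0.981  0.065]
 [ 0.42   0.018 -0.907]]
```

```bash
python3 -m pendant '[[0.085,0.025,0,-0.03,0],[0.085,0.025,0,-0.03,0],[0.085,0.025,0,-0.03,0],[0.085,0.025,0,-0.03,0],[0.085,0.025,0,-0.03,0],[0.085,0.025,0,-0.03,0]]'
python3 - <<'E'
from h import *
from scipy.spatial.transform import Rotation as R
o=bot.get_obs(); q=o["tool_rot"]; print(o["t"],o["eef_pos"],o["q"]); print(R.from_quat([*q[1:],q[0]]).as_matrix().round(3))
E
```

```text
t: 5.47
eef_pos: [0.4741, 0.0532, 1.0815]
tool_rot: [-0.015, 0.948, 0.094, 0.304]
contact_force: [0.4, -0.5, -0.2]
gripper_width: 0.998
grasp_force: 0.0
5.4667 [0.47411055 0.05323404 1.08151529] [-0.53892839  0.22613805  0.60468534  0.40971105 -0.23426932  1.91535603
 -1.51050825]
[[ 0.798  0.187  0.573]
 [ 0.17  -0.982  0.085]
 [ 0.578  0.029 -0.815]]
```

```bash
cat >> h.py <<'E'
from scipy.spatial.transform import Rotation as Ro
def st():
    o=bot.get_obs(); q=o["tool_rot"]; return o,np.array(o["eef_pos"]),Ro.from_quat([*q[1:],q[0]]).as_matrix()
def plan(*W,start=None):
    "waypoints (x,y,z TCP, yawdeg turn) -> tool-frame totals, yaw applied evenly after"
    o,p,T=st(); print("t",round(o["t"],2),"p",p.round(4),"q",np.round(o["q"],2),"z",T[:,2].round(3),"y",T[:,1].round(3))
    for w in W:
        d=T.T@(np.array(w[:3])-p); print(w,"tool d",d.round(4),"rows>=",np.ceil(np.linalg.norm(d)/.04)); p=np.array(w[:3])
        if len(w)>3: T=T@Ro.from_euler("z",w[3],degrees=True).as_matrix()
E
python3 - <<'E'
from h import *
plan((.40,-.10,.65,24),(.40,-.1,.55),(.45,-.111,.35))
E
```

```text
t 5.47 p [0.4741 0.0532 1.0815] q [-0.54  0.23  0.6   0.41 -0.23  1.92 -1.51] z [ 0.573  0.085 -0.815] y [ 0.187 -0.982  0.029]
(0.4, -0.1, 0.65, 24) tool d [-0.3347  0.1238  0.2963] rows>= 12.0
(0.4, -0.1, 0.55) tool d [-0.054   0.0208  0.0815] rows>= 3.0
(0.45, -0.111, 0.35) tool d [-0.0651  0.0446  0.1908] rows>= 6.0
```

```bash
python3 -m pendant '[[0.085,-0.028,0.0104,0.0247,0],[0.085,-0.028,0.0104,0.0247,0],[0.085,-0.028,0.0104,0.0247,0],[0.085,-0.028,0.0104,0.0247,0],[0.085,-0.028,0.0104,0.0247,0],[0.085,-0.028,0.0104,0.0247,0],[0.085,-0.028,0.0104,0.0247,0],[0.085,-0.028,0.0104,0.0247,0],[0.085,-0.028,0.0104,0.0247,0],[0.085,-0.028,0.0104,0.0247,0],[0.085,-0.028,0.0104,0.0247,0],[0.085,-0.028,0.0104,0.0247,0]]'
python3 - <<'E'
from h import *
plan((.40,-.10,.65,24),(.40,-.1,.55),(.45,-.111,.35))
E
```

```text
t: 6.47
eef_pos: [0.3994, -0.0933, 0.6685]
tool_rot: [-0.016, 0.948, 0.09, 0.305]
contact_force: [0.9, 0.1, -0.2]
gripper_width: 0.992
grasp_force: 0.0
t 6.47 p [ 0.3994 -0.0933  0.6685] q [-0.27 -0.33  0.28  1.9  -0.01  0.95 -1.35] z [ 0.575  0.085 -0.814] y [ 0.18  -0.983  0.024]
(0.4, -0.1, 0.65, 24) tool d [-0.0113  0.0062  0.0148] rows>= 1.0
(0.4, -0.1, 0.55) tool d [-0.054   0.0214  0.0814] rows>= 3.0
(0.45, -0.111, 0.35) tool d [-0.0651  0.0454  0.1906] rows>= 6.0
```

```bash
python3 -m pendant '[[0.04,0,0,0,6],[0.04,0,0,0,6],[0.04,0,0,0,6],[0.04,0,0,0,6]]'
python3 - <<'E'
from h import *
plan((.412,-.10,.60),(.45,-.111,.35))
E
```

```text
t: 6.8
eef_pos: [0.4001, -0.0928, 0.6699]
tool_rot: [-0.08, 0.946, -0.112, 0.294]
contact_force: [0.4, -0.0, -0.3]
gripper_width: 0.476
grasp_force: 0.0
t 6.8 p [ 0.4001 -0.0928  0.6699] q [-0.18 -0.31  0.22  1.89 -0.06  0.95 -1.73] z [ 0.574  0.085 -0.815] y [-0.164 -0.962 -0.216]
(0.412, -0.1, 0.6) tool d [-0.0263  0.0201  0.0632] rows>= 2.0
(0.45, -0.111, 0.35) tool d [-0.1012  0.0584  0.2245] rows>= 7.0
```

```bash
python3 -m pendant '[[0.04,-0.0132,0.01,0.0316,0],[0.04,-0.0132,0.01,0.0316,0],[0.04,-0.0145,0.0083,0.032,0],[0.04,-0.0145,0.0083,0.032,0],[0.04,-0.0145,0.0083,0.032,0],[0.04,-0.0145,0.0083,0.032,0],[0.04,-0.0145,0.0083,0.032,0],[0.04,-0.0145,0.0083,0.032,0],[0.04,-0.0145,0.0083,0.032,0],[0.04,0,0,0,0]]'
python3 - <<'E'
from h import *
p,d=bot.read_camera("side"); cv2.imwrite("pics/s1.png",p[120:440,180:560])
for n in("side","top"):
    if n=="top": bot.read_camera(n)
    for r in bot.pinpoint("handle_r",n)[:2]: print(n,r["score"],atz(n,r["at"],.144))
plan((.47,-.111,.32),(.4888,-.111,.270))
E
```

```text
t: 7.63
eef_pos: [0.4458, -0.107, 0.3765]
tool_rot: [-0.084, 0.947, -0.107, 0.29]
contact_force: [-1.2, 0.5, -0.0]
gripper_width: 0.471
grasp_force: 0.0
side 0.96 [0.63005371 0.14738393 0.144     ]
side 0.86 [ 0.57438276 -0.09821286  0.144     ]
top 0.88 [ 0.58073917 -0.09568578  0.144     ]
top 0.61 [0.60901882 0.15188196 0.144     ]
t 7.83 p [ 0.4469 -0.108   0.3812] q [-0.34  0.03  0.53  2.3  -0.78  0.31 -0.93] z [ 0.574  0.097 -0.813] y [-0.152 -0.963 -0.222]
(0.47, -0.111, 0.32) tool d [-0.0136  0.013   0.0627] rows>= 2.0
(0.4888, -0.111, 0.27) tool d [-0.0118  0.0082  0.0514] rows>= 2.0
```

View pics/s1.png

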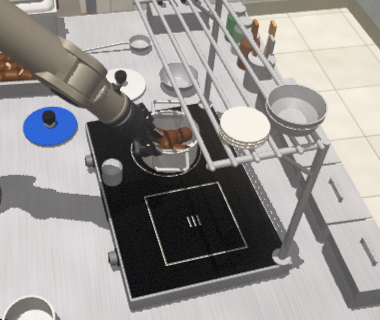

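Run:
```python
from h import *
plan((.489,-.112,.34),(.489,-.112,.272))
```

```text
t 7.83 p [ 0.4469 -0.108   0.3812] q [-0.34  0.03  0.53  2.3  -0.78  0.31 -0.93] z [ 0.574  0.097 -0.813] y [-0.152 -0.963 -0.222]
(0.489, -0.112, 0.34) tool d [0.0127 0.0066 0.0573] rows>= 2.0
(0.489, -0.112, 0.272) tool d [-0.0366  0.0151  0.0553] rows>= 2.0
```

```bash
python3 -m pendant '[[0.04,0.0042,0.0022,0.019,0],[0.04,0.0042,0.0022,0.019,0],[0.04,0.0042,0.0022,0.019,0],[0.04,0,0,0,0]]' | head -2
python3 - <<'E'
from h import *
plan((.489,-.112,.34),(.489,-.112,.272))
E
```

```text
t: 8.17
eef_pos: [0.4901, -0.1115, 0.3386]
t 8.17 p [ 0.4901 -0.1115  0.3386] q [-0.23  0.2   0.44  2.25 -1.21  0.3  -0.52] z [ 0.573  0.097 -0.814] y [-0.151 -0.963 -0.222]
(0.489, -0.112, 0.34) tool d [-0.      0.0004 -0.0019] rows>= 1.0
(0.489, -0.112, 0.272) tool d [-0.0365  0.0151  0.0553] rows>= 2.0
```

```bash
python3 -m pendant '[[0.04,-0.0092,0.0037,0.0138,0],[0.04,-0.0092,0.0037,0.0138,0],[0.04,-0.0092,0.0037,0.0138,0],[0.04,-0.0092,0.0037,0.0138,0],[0.04,0,0,0,0]]'
python3 - <<'E'
from h import *
o,p,T=st(); print(p+.155*T[:,2])
p,d=bot.read_camera("side"); cv2.imwrite("pics/s2.png",cv2.resize(p[200:360,250:430],None,fx=3,fy=3))
plan()
E
```

```text
t: 8.58
eef_pos: [0.4906, -0.1159, 0.2935]
tool_rot: [-0.084, 0.949, -0.106, 0.286]
contact_force: [-0.8, -0.7, 0.2]
gripper_width: 0.467
grasp_force: 0.0
[ 0.57748503 -0.10049955  0.16605795]
t 8.63 p [ 0.4907 -0.1164  0.294 ] q [ 0.24  0.28 -0.08  2.25 -1.36  0.17 -0.32] z [ 0.561  0.096 -0.822] y [-0.155 -0.963 -0.218]
```

View pics/s2.png

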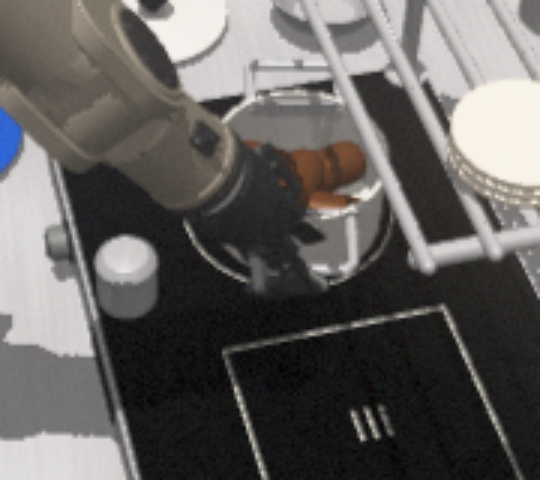

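Run:
```python
from h import *
o,p,T=st(); print(T.T@np.array([.013,.002,-.025]))
```

```text
[-0.00308195  0.0015214   0.02803903]
```

```bash
python3 -m pendant '[[0.04,-0.0008,0.0004,0.007,0],[0.04,-0.0008,0.0004,0.007,0],[0.04,-0.0008,0.0004,0.007,0],[0.04,-0.0008,0.0004,0.007,0],[0.04,0,0,0,0]]'
cat >> h.py <<'E'
def gp():
    o,p,T=st(); print("t",round(o["t"],2),"grasp",(p+.155*T[:,2]).round(4),"z",T[:,2].round(3),"y",T[:,1].round(3),"q",np.round(o["q"],2),"F",np.round(o["contact_force"],1),"w",round(o["gripper_width"],3),o["grasp_force"]); return p,T
E
python3 -c "
from h import *
gp()"
```

```text
t: 9.05
eef_pos: [0.5096, -0.116, 0.278]
tool_rot: [-0.085, 0.951, -0.103, 0.277]
contact_force: [-1.0, -0.1, -0.3]
gripper_width: 0.473
grasp_force: 0.0
t 9.05 grasp [ 0.5942 -0.0999  0.1491] z [ 0.545  0.104 -0.832] y [-0.15  -0.964 -0.218] q [ 0.23  0.34 -0.08  2.21 -1.37  0.17 -0.31] F [-1.  -0.1 -0.3] w 0.473 0.0
```

```bash
python3 -m pendant '[[0.0,0,0,0.003,0],[0.0,0,0,0,0],[0.0,0,0,0,0],[0.0,0,0,0,0],[0.0,0,0,0,0]]' 40
python3 -c "
from h import *
gp()"
```

```text
t: 9.47
eef_pos: [0.5103, -0.1168, 0.2767]
tool_rot: [-0.085, 0.952, -0.104, 0.277]
contact_force: [0.6, -0.9, -2.4]
gripper_width: 0.101
grasp_force: 39.4
t 9.47 grasp [ 0.5946 -0.1007  0.1476] z [ 0.544  0.104 -0.833] y [-0.151 -0.964 -0.219] q [ 0.23  0.34 -0.08  2.21 -1.37  0.17 -0.31] F [ 0.6 -0.9 -2.4] w 0.101 39.44605456665158
```

```bash
cat >> h.py <<'E'
def go(d,yaw=0,n=10):
    p,T=gp(); M=T@Ro.from_euler("z",yaw/2,degrees=True).as_matrix(); r=M.T@np.array(d); print("total",r.round(4),"per row",(r/n).round(4),"yaw",yaw/n)
E
python3 -c "
from h import *
go((.022,-.10,0),-8,12)"
```

```text
t 9.47 grasp [ 0.5946 -0.1007  0.1476] z [ 0.544  0.104 -0.833] y [-0.151 -0.964 -0.219] q [ 0.23  0.34 -0.08  2.21 -1.37  0.17 -0.31] F [ 0.6 -0.9 -2.4] w 0.101 39.44605456665158
total [0.0361 0.0958 0.0016] per row [0.003  0.008  0.0001] yaw -0.6666666666666666
```

```bash
python3 -m pendant '[[0,0.003,0.008,0.0001,-0.67],[0,0.003,0.008,0.0001,-0.67],[0,0.003,0.008,0.0001,-0.67],[0,0.003,0.008,0.0001,-0.67],[0,0.003,0.008,0.0001,-0.67],[0,0.003,0.008,0.0001,-0.67]]'
python3 -c "
from h import *
go((.01,-.05,0),-4,6)"
```

```text
t: 9.97
eef_pos: [0.5203, -0.1652, 0.2764]
tool_rot: [-0.078, 0.954, -0.068, 0.28]
contact_force: [-0.1, 6.5, 4.1]
gripper_width: 0.094
grasp_force: 40.5
t 9.97 grasp [ 0.6047 -0.148   0.1475] z [ 0.545  0.111 -0.831] y [-0.087 -0.979 -0.187] q [ 0.29  0.37 -0.03  2.15 -1.28  0.25 -0.25] F [-0.1  6.5  4.1] w 0.094 40.497566275298595
total [ 0.0154  0.0486 -0.0001] per row [ 0.0026  0.0081 -0.    ] yaw -0.6666666666666666
```

```bash
python3 -m pendant '[[0,0.0026,0.0082,0,-0.6],[0,0.0026,0.0082,0,-0.6],[0,0.0026,0.0082,0,-0.6],[0,0.0026,0.0082,0,-0.6],[0,0.0026,0.0082,0,-0.6],[0,0.0026,0.0082,0,-0.6],[0,0.002,0.0083,0,-0.6],[0,0.002,0.0083,0,-0.6],[0,0.002,0.0083,0,-0.6],[0,0.002,0.0083,0,-0.6],[0,0.002,0.0083,0,-0.6],[0,0.002,0.0083,0,-0.6]]'
python3 - <<'E'
from h import *
p,T=gp(); g=p+.155*T[:,2]
go(np.array([.643,-.336,.1476])-g,-6,10)
for n in("side","top"):
    im,d=bot.read_camera(n)
    for r in bot.pinpoint("handle_l",n)[:2]+bot.pinpoint("saucepan",n)[:1]: print(n,r["score"],atz(n,r["at"],.144))
E
```

```text
t: 10.97
eef_pos: [0.5393, -0.2657, 0.2761]
tool_rot: [-0.061, 0.957, -0.008, 0.284]
contact_force: [-1.4, 8.0, 6.0]
gripper_width: 0.1
grasp_force: 42.2
t 10.97 grasp [ 0.6238 -0.2484  0.1473] z [ 0.545  0.112 -0.831] y [ 0.019 -0.992 -0.121] q [ 0.4   0.46  0.05  2.02 -1.14  0.4  -0.13] F [-1.4  8.   6. ] w 0.1 42.17684727162123
t 10.97 grasp [ 0.6238 -0.2484  0.1473] z [ 0.545  0.112 -0.831] y [ 0.019 -0.992 -0.121] q [ 0.4   0.46  0.05  2.02 -1.14  0.4  -0.13] F [-1.4  8.   6. ] w 0.1 42.17684727162123
total [0.0161 0.0883 0.0004] per row [0.0016 0.0088 0.    ] yaw -0.6
side 0.76 [ 0.6083729  -0.25351373  0.144     ]
side 0.6 [0.6192459  0.01698197 0.144     ]
side 0.76 [ 0.58683804 -0.16396106  0.144     ]
top 0.97 [0.60566692 0.00579966 0.144     ]
top 0.82 [ 0.6088739  -0.25092444  0.144     ]
top 0.84 [ 0.57653301 -0.11914741  0.144     ]
```

```bash
python3 -m pendant '[[0,0.0016,0.0088,0,-0.47],[0,0.0016,0.0088,0,-0.47],[0,0.0016,0.0088,0,-0.47],[0,0.0016,0.0088,0,-0.47],[0,0.0016,0.0088,0,-0.47],[0,0.0016,0.0088,0,-0.47],[0,0.0016,0.0088,0,-0.47],[0,0.0016,0.0088,0,-0.47],[0,0.0016,0.0088,0,-0.47],[0,0.0016,0.0088,0,-0.47],[0,0,0,0,0]]'
python3 - <<'E'
from h import *
gp()
for n in("side","top"):
    im,d=bot.read_camera(n); cv2.imwrite(f"pics/{n}3.png",im)
    for r in bot.pinpoint("handle_l",n)[:2]+bot.pinpoint("saucepan",n)[:1]: print(n,r["score"],atz(n,r["at"],.144))
    K,R,t=cam(n); s=.001
    for z,k in((.155,"rim"),(.07,"base")):
        H=K@np.c_[R@np.array([0,-s,0]),R@np.array([-s,0,0]),R@np.array([.78,.02,z])+t]
        cv2.imwrite(f"pics/{k}_{n}.png",cv2.warpPerspective(im,np.linalg.inv(H),(400,300)))
g=lambda k:cv2.imread(f"pics/{k}.png")
cv2.imwrite("pics/f3.png",np.vstack([np.hstack([g("rim_side"),g("rim_top")]),np.hstack([g("base_side"),g("base_top")])]))
E
```

```text
t: 12.18
eef_pos: [0.5563, -0.3559, 0.2763]
tool_rot: [-0.047, 0.956, 0.029, 0.287]
contact_force: [1.5, 4.5, 7.3]
gripper_width: 0.1
grasp_force: 42.5
t 12.18 grasp [ 0.6408 -0.3393  0.1475] z [ 0.545  0.107 -0.831] y [ 0.083 -0.994 -0.073] q [ 0.48  0.54  0.11  1.86 -1.05  0.52 -0.07] F [1.5 4.5 7.3] w 0.1 42.52762734889984
side 0.66 [ 0.62614751 -0.34469499  0.144     ]
side 0.59 [ 0.62513522 -0.0805685   0.144     ]
side 0.85 [ 0.59295218 -0.25115691  0.144     ]
top 0.91 [ 0.60959433 -0.08332657  0.144     ]
top 0.46 [ 0.41662143 -0.0506261   0.144     ]
top 0.97 [ 0.5965633  -0.20454472  0.144     ]
```

View pics/f3.png

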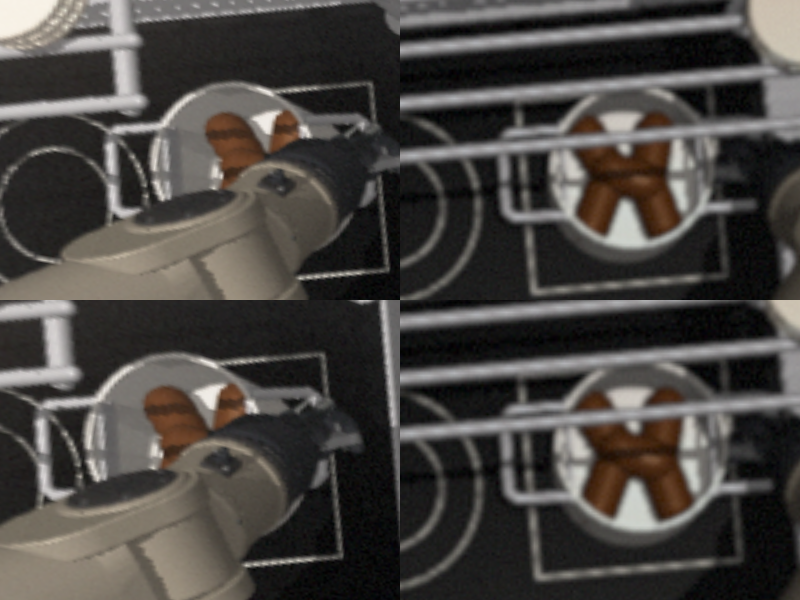

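Run:
```python
from h import *
for n in("side","top"):
    im=cv2.imread(f"pics/{n}3.png"); K,R,t=cam(n); s=.0005
    # region y -.05..-.14 , x .69...53
    H=K@np.c_[R@np.array([0,-s,0]),R@np.array([-s,0,0]),R@np.array([.69,-.05,.144])+t]
    w=cv2.warpPerspective(im,np.linalg.inv(H),(180,320),flags=cv2.INTER_CUBIC); cv2.imwrite(f"pics/hl_{n}.png",w)
    g=w.min(2).astype(float)
    pts=[]
    for v in range(60,260,4):
        r=g[v,30:110]; k=r.argmax()
        lo=max(k-12,0); ww=np.clip(r[lo:k+13]-90,0,None)
        if ww.sum()>0: pts.append((v,30+lo+(ww*np.arange(len(ww))).sum()/ww.sum(),r.max()))
    print(n,[(a,round(b),int(c)) for a,b,c in pts])
cv2.imwrite("pics/hl.png",cv2.resize(np.hstack([cv2.imread("pics/hl_side.png"),cv2.imread("pics/hl_top.png")]),None,fx=1.8,fy=1.8))
```

```text
side [(60, 35, 148), (64, 103, 173), (68, 79, 208), (72, 79, 213), (76, 75, 209), (80, 64, 159), (84, 64, 123), (88, 64, 116), (92, 64, 124), (96, 64, 148), (100, 63, 192), (104, 62, 217), (108, 61, 229), (112, 61, 222), (116, 63, 215), (120, 63, 214), (124, 63, 211), (128, 63, 209), (132, 63, 216), (136, 63, 223), (140, 63, 226), (144, 64, 222), (148, 64, 213), (152, 65, 216), (156, 65, 213), (160, 67, 191), (164, 68, 140), (168, 51, 126), (172, 64, 127), (176, 60, 129), (180, 63, 145), (184, 65, 193), (188, 66, 218), (192, 67, 209), (196, 67, 212), (200, 67, 218), (204, 67, 224), (208, 67, 224), (212, 68, 218), (216, 68, 217), (220, 69, 211), (224, 69, 205), (228, 70, 211), (232, 71, 208), (236, 78, 202), (240, 82, 206), (244, 87, 195), (248, 88, 177), (252, 61, 117), (256, 61, 103)]
top [(60, 98, 111), (64, 98, 104), (68, 98, 112), (72, 97, 138), (76, 91, 165), (80, 87, 167), (84, 78, 143), (88, 77, 115), (92, 72, 95), (96, 103, 122), (100, 103, 149), (104, 97, 172), (108, 89, 175), (112, 39, 176), (116, 40, 155), (120, 36, 129), (124, 66, 122), (128, 66, 131), (132, 67, 139), (136, 67, 141), (140, 68, 140), (144, 68, 144), (148, 69, 148), (152, 69, 150), (156, 69, 149), (160, 69, 149), (164, 69, 150), (168, 69, 145), (172, 68, 130), (176, 68, 106), (188, 70, 101), (192, 70, 122), (196, 70, 138), (200, 70, 143), (204, 70, 143), (208, 71, 140), (212, 72, 142), (216, 72, 145), (220, 72, 149), (224, 72, 149), (228, 73, 150), (232, 74, 151), (236, 76, 154), (240, 79, 155), (244, 88, 161), (248, 95, 172), (252, 95, 158), (256, 96, 119)]
```

View pics/hl.png

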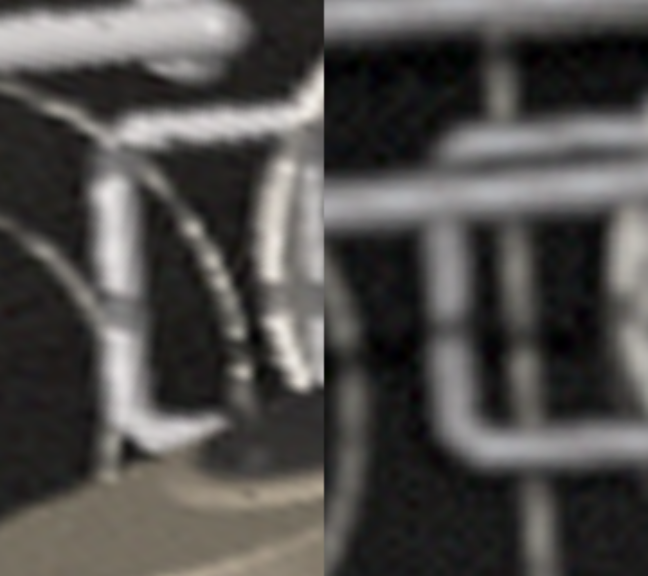

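```bash
python3 -m pendant '[[0,-0.0015,-0.0001,-0.001,-0.4],[0,-0.0015,-0.0001,-0.001,-0.4],[0,-0.0015,-0.0001,-0.001,-0.4],[0,0,0,0,0],[0.02,0,0,0,0],[0.035,0,0,0,0],[0.035,0,0,0,0],[0.035,0,0,0,0]]'
python3 -m pendant '[[0.035,0,0,-0.008,0],[0.035,0,0,-0.016,0],[0.035,0,0,-0.025,0],[0.035,0,0,-0.03,0],[0.035,0,0,-0.03,0],[0.035,0,0,0,0]]'
python3 -c "
from h import *
gp()"
```

```text
t: 13.15
eef_pos: [0.5495, -0.3568, 0.2753]
tool_rot: [-0.042, 0.957, 0.038, 0.286]
contact_force: [-1.0, 0.5, 0.1]
gripper_width: 0.409
grasp_force: 0.0
t: 13.65
eef_pos: [0.4882, -0.3708, 0.3719]
tool_rot: [-0.039, 0.956, 0.037, 0.289]
contact_force: [0.2, -0.7, 1.1]
gripper_width: 0.409
grasp_force: 0.0
t 13.65 grasp [ 0.5733 -0.3559  0.2433] z [ 0.549  0.096 -0.83 ] y [ 0.093 -0.994 -0.054] q [ 0.48  0.35  0.22  1.91 -0.9   0.66 -0.16] F [ 0.2 -0.7  1.1] w 0.409 0.0
```

```bash
python3 -m pendant '[[0.07,0,0,0,-5.6]]' | head -2
python3 -c "
from h import *
plan((.46,-.05,.36),(.43,.25,.33),(.426,.38,.26))"
```

```text
t: 13.73
eef_pos: [0.4897, -0.3688, 0.3689]
t 13.73 p [ 0.4897 -0.3688  0.3689] q [ 0.49  0.36  0.19  1.91 -0.89  0.66 -0.07] z [ 0.547  0.1   -0.831] y [ 0.177 -0.984 -0.002]
(0.46, -0.05, 0.36) tool d [ 0.0171 -0.319   0.023 ] rows>= 9.0
(0.43, 0.25, 0.33) tool d [ 0.0024 -0.3005  0.0386] rows>= 8.0
(0.426, 0.38, 0.26) tool d [-0.0233 -0.1285  0.069 ] rows>= 4.0
```

```bash
python3 -m pendant '[[0.07,0.0017,-0.0319,0.0023,0],[0.07,0.0017,-0.0319,0.0023,0],[0.07,0.0017,-0.0319,0.0023,0],[0.07,0.0017,-0.0319,0.0023,0],[0.07,0.0017,-0.0319,0.0023,0],[0.07,0.0017,-0.0319,0.0023,0],[0.07,0.0017,-0.0319,0.0023,0],[0.07,0.0017,-0.0319,0.0023,0],[0.07,0.0017,-0.0319,0.0023,0],[0.07,0.0017,-0.0319,0.0023,0]]'
python3 - <<'E'
from h import *
plan((.43,.25,.33),(.426,.38,.26))
for n in("side","top"):
    im,d=bot.read_camera(n)
    for k,z in(("handle_l",.144),("handle_r",.144),("lid_knob",.048)):
        for r in bot.pinpoint(k,n)[:2]: print(n,k,r["score"],atz(n,r["at"],z))
E
```

```text
t: 14.57
eef_pos: [0.4595, -0.0478, 0.3587]
tool_rot: [-0.029, 0.953, 0.085, 0.289]
contact_force: [0.9, -0.3, -0.4]
gripper_width: 0.823
grasp_force: 0.0
t 14.57 p [ 0.4595 -0.0478  0.3587] q [-0.11  0.08  0.12  2.29 -0.57  0.22 -0.86] z [ 0.545  0.104 -0.832] y [ 0.179 -0.984 -0.006]
(0.43, 0.25, 0.33) tool d [ 0.0032 -0.2981  0.0387] rows>= 8.0
(0.426, 0.38, 0.26) tool d [-0.0232 -0.1282  0.0695] rows>= 4.0
side handle_l 0.89 [ 0.62193543 -0.09097979  0.144     ]
side handle_l 0.68 [ 0.62236985 -0.33716643  0.144     ]
side handle_r 0.89 [ 0.62193543 -0.09097979  0.144     ]
side handle_r 0.68 [ 0.62236985 -0.33716643  0.144     ]
side lid_knob 0.69 [0.51771511 0.40528194 0.048     ]
side lid_knob 0.68 [0.25995298 0.24613796 0.048     ]
top handle_l 0.83 [ 0.6208613  -0.33354689  0.144     ]
top handle_l 0.57 [ 0.56763722 -0.08427648  0.144     ]
top handle_r 0.83 [ 0.6208613  -0.33354689  0.144     ]
top handle_r 0.57 [ 0.56763722 -0.08427648  0.144     ]
top lid_knob 0.76 [0.27217892 0.24571919 0.048     ]
```

```bash
python3 -m pendant '[[0.075,0.0004,-0.0298,0.0039,0],[0.075,0.0004,-0.0298,0.0039,0],[0.075,0.0004,-0.0298,0.0039,0],[0.075,0.0004,-0.0298,0.0039,0],[0.075,0.0004,-0.0298,0.0039,0],[0.075,0.0004,-0.0298,0.0039,0],[0.075,0.0004,-0.0298,0.0039,0],[0.075,0.0004,-0.0298,0.0039,0],[0.075,0.0004,-0.0298,0.0039,0],[0.075,0.0004,-0.0298,0.0039,0]]'
python3 - <<'E'
from h import *
plan((.4275,.381,.26))
E
```

```text
t: 15.8
eef_pos: [0.4397, 0.1826, 0.3388]
tool_rot: [-0.027, 0.955, 0.083, 0.282]
contact_force: [0.2, -0.2, -0.4]
gripper_width: 0.878
grasp_force: 0.0
t 15.8 p [0.4397 0.1826 0.3388] q [-1.05  0.15  0.49  2.3   0.69  0.22 -2.61] z [ 0.535  0.099 -0.839] y [ 0.175 -0.985 -0.004]
(0.4275, 0.381, 0.26) tool d [-0.0244 -0.1971  0.0792] rows>= 6.0
```

```bash
python3 -m pendant '[[0.075,-0.003,-0.0246,0.0099,0],[0.075,-0.003,-0.0246,0.0099,0],[0.075,-0.003,-0.0246,0.0099,0],[0.075,-0.003,-0.0246,0.0099,0],[0.075,0,0,0,0]]'
python3 - <<'E'
from h import *
plan((.4275,.381,.26))
E
```

```text
t: 16.22
eef_pos: [0.4326, 0.2864, 0.298]
tool_rot: [-0.028, 0.955, 0.088, 0.282]
contact_force: [-0.3, 0.3, -0.2]
gripper_width: 0.878
grasp_force: 0.0
t 16.22 p [0.4326 0.2864 0.298 ] q [-1.27  0.33  0.56  2.24  0.79  0.19 -2.91] z [ 0.533  0.104 -0.84 ] y [ 0.184 -0.983 -0.005]
(0.4275, 0.381, 0.26) tool d [-0.0105 -0.0937  0.039 ] rows>= 3.0
```

```bash
python3 -m pendant '[[0.075,0,0,0,-7.1],[0.075,0,0,0,-7.1],[0.075,0,0,0,-7.1],[0.075,0,0,0,-7.1],[0.075,0,0,0,-7.1],[0.075,0,0,0,-7.1],[0.075,0,0,0,-7.1],[0.075,0,0,0,-7.1],[0.075,0,0,0,-7.1],[0.075,0,0,0,-7.1],[0.075,0,0,0,-7.1],[0.075,0,0,0,-7.1]]' | head -2
python3 -m pendant '[[0.075,0,0,0,-7.1],[0.075,0,0,0,-7.1],[0.075,0,0,0,-7.1],[0.075,0,0,0,-7.1],[0.075,0,0,0,-7.1],[0.075,0,0,0,-7.1],[0.075,0,0,0,-7.1],[0.075,0,0,0,-7.1],[0.075,0,0,0,-7.1],[0.075,0,0,0,-7.1],[0.075,0,0,0,-7.1],[0.075,0,0,0,-7.1]]' |head -2
python3 - <<'E'
from h import *
plan((.4275,.381,.26))
o,p,T=st();print(T[:,0])
E
```

```text
t: 17.22
eef_pos: [0.434, 0.2803, 0.2994]
t: 18.22
eef_pos: [0.434, 0.2803, 0.2994]
t 18.22 p [0.434  0.2803 0.2994] q [-0.78  0.29 -0.01  2.21  1.14  0.35 -0.23] z [ 0.534  0.099 -0.84 ] y [-0.04   0.995  0.091]
(0.4275, 0.381, 0.26) tool d [0.0281 0.0968 0.0396] rows>= 3.0
[-0.84439453  0.01537718 -0.5355011 ]
```

```bash
python3 -m pendant '[[0.075,0,0,0,-4.85],[0.075,0,0,0,-4.85],[0.075,0,0,0,0]]' |head -2
python3 - <<'E'
from h import *
o,p,T=st(); k=np.array([.512,.396,.048])-.155*T[:,2]; print(k)
plan((k[0],k[1],k[2]+.07),(k[0],k[1],k[2]+.002))
E
```

```text
t: 18.47
eef_pos: [0.434, 0.2803, 0.2994]
[0.42919836 0.38071074 0.17813503]
t 18.47 p [0.434  0.2803 0.2994] q [-0.76  0.29 -0.03  2.21  1.14  0.36 -0.07] z [ 0.534  0.099 -0.84 ] y [-0.179  0.984  0.002]
(np.float64(0.4291983597249368), np.float64(0.38071073739677547), np.float64(0.24813503301113304)) tool d [0.0168 0.0995 0.0504] rows>= 3.0
(np.float64(0.4291983597249368), np.float64(0.38071073739677547), np.float64(0.18013503301113304)) tool d [ 0.0369 -0.0001  0.0571] rows>= 2.0
```

```bash
python3 -m pendant '[[0.075,0.0042,0.0249,0.0126,0],[0.075,0.0042,0.0249,0.0126,0],[0.075,0.0042,0.0249,0.0126,0],[0.075,0.0042,0.0249,0.0126,0],[0.075,0,0,0,0]]' | head -2
python3 - <<'E'
from h import *
for n in("side","top"):
    im,d=bot.read_camera(n); cv2.imwrite(f"pics/{n}4.png",im)
    for r in bot.pinpoint("lid_knob",n)[:2]: print(n,r["score"],atz(n,r["at"],.048))
o,p,T=st(); k=np.array([.512,.396,.048])-.155*T[:,2]
plan((k[0],k[1],k[2]+.002))
cv2.imwrite("pics/lid4.png",cv2.resize(np.hstack([cv2.imread("pics/side4.png")[130:290,200:400],cv2.imread("pics/top4.png")[190:350,110:310]]),None,fx=2,fy=2))
E
```

```text
t: 18.88
eef_pos: [0.4269, 0.3868, 0.2464]
side 0.8 [0.51360812 0.40485277 0.048     ]
side 0.63 [0.26147132 0.24590947 0.048     ]
top 0.8 [0.27470912 0.23654703 0.048     ]
top 0.69 [0.51248765 0.39805476 0.048     ]
t 19.08 p [0.4289 0.3809 0.2484] q [-0.91  0.46 -0.03  2.1   1.25  0.42 -0.32] z [ 0.534  0.099 -0.839] y [-0.176  0.984  0.003]
(np.float64(0.42917187454056815), np.float64(0.3807263379445077), np.float64(0.1801200095307836)) tool d [ 0.0369 -0.0005  0.0575] rows>= 2.0
```

View pics/lid4.png

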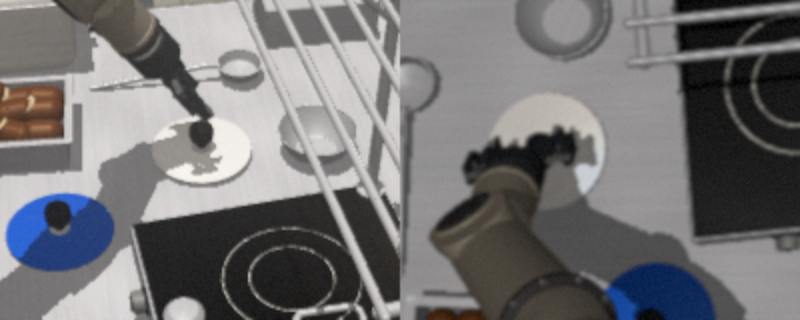

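```bash
python3 -m pendant '[[0.075,0.0092,0,0.0143,0],[0.075,0.0092,0,0.0143,0],[0.075,0.0092,0,0.0143,0],[0.075,0.0092,0,0.0143,0],[0.075,0,0,0,0],[0.075,0,0,0,0]]' | head -3
python3 -c "
from h import *
gp()"
python3 -m pendant '[[0.03,0,0,0,0],[0.03,0,0,0,0],[0.03,0,0,0,0],[0.03,0,0,0,0],[0.03,0,0,0,0]]' 60
python3 -c "
from h import *
gp()"
```

```text
t: 19.58
eef_pos: [0.4286, 0.3814, 0.1804]
tool_rot: [0.282, -0.085, 0.955, 0.026]
t 19.58 grasp [0.5114 0.3966 0.0502] z [ 0.534  0.098 -0.84 ] y [-0.178  0.984  0.002] q [-0.95  0.59  0.02  2.12  1.58  0.37 -0.69] F [ 0.1 -0.3  0.5] w 0.876 0.0
t: 20.0
eef_pos: [0.4284, 0.383, 0.1819]
tool_rot: [0.283, -0.086, 0.955, 0.028]
contact_force: [-4.2, -2.2, 8.0]
gripper_width: 0.448
grasp_force: 59.5
t 20.0 grasp [0.5114 0.3988 0.0519] z [ 0.536  0.102 -0.838] y [-0.179  0.984  0.005] q [-0.95  0.59  0.02  2.12  1.58  0.37 -0.69] F [-4.2 -2.2  8. ] w 0.448 59.45805609226227
```

```bash
python3 -c "
from h import *
plan((.43,.383,.36),(.435,.20,.362),(.465,-.05,.365))"
```

```text
t 20.0 p [0.4284 0.383  0.1819] q [-0.95  0.59  0.02  2.12  1.58  0.37 -0.69] z [ 0.536  0.102 -0.838] y [-0.179  0.984  0.005]
(0.43, 0.383, 0.36) tool d [-0.0984  0.0007 -0.1485] rows>= 5.0
(0.435, 0.2, 0.362) tool d [ 0.0218 -0.1809 -0.0177] rows>= 5.0
(0.465, -0.05, 0.365) tool d [ 0.0105 -0.2513 -0.0119] rows>= 7.0
```

```bash
python3 -m pendant '[[0.03,-0.004,0,-0.006,0],[0.03,-0.0094,0,-0.0142,0],[0.03,-0.0122,0,-0.0183,0],[0.03,-0.0122,0,-0.0183,0],[0.03,-0.0122,0,-0.0183,0],[0.03,-0.0122,0,-0.0183,0],[0.03,-0.0122,0,-0.0183,0],[0.03,-0.0122,0,-0.0183,0],[0.03,-0.0122,0,-0.0183,0]]'
python3 -c "
from h import *
gp()
plan((.435,.20,.362),(.465,-.05,.365))"
```

```text
t: 20.75
eef_pos: [0.4301, 0.3818, 0.3596]
tool_rot: [0.281, -0.086, 0.955, 0.027]
contact_force: [0.4, 0.2, -3.1]
gripper_width: 0.45
grasp_force: 60.6
t 20.75 grasp [0.5128 0.3974 0.2294] z [ 0.533  0.1   -0.84 ] y [-0.179  0.984  0.004] q [-0.83  0.29 -0.13  2.02  0.86  0.56  0.13] F [ 0.4  0.2 -3.1] w 0.45 60.604788064956665
t 20.75 p [0.4301 0.3818 0.3596] q [-0.83  0.29 -0.13  2.02  0.86  0.56  0.13] z [ 0.533  0.1   -0.84 ] y [-0.179  0.984  0.004]
(0.435, 0.2, 0.362) tool d [ 0.0218 -0.1797 -0.0176] rows>= 5.0
(0.465, -0.05, 0.365) tool d [ 0.0108 -0.2513 -0.0116] rows>= 7.0
```

```bash
cat >> h.py <<'E'
from scipy.optimize import least_squares
def circ(w,r):
    f=lambda c:np.hypot(*(w-c[:2]).T)-r
    return least_squares(f,w.mean(0),loss="soft_l1",f_scale=.002)
def lidfit(cx,cy,ztop):
    for n in("side","top"):
        im,d=bot.read_camera(n); P=cloud(n,d); m=(np.hypot(P[...,0]-cx,P[...,1]-cy)<.1)&(abs(P[...,2]-ztop)<.014)&(im.min(2)>100)
        p=P[m]
        if len(p)<50: print(n,"few",len(p)); continue
        A=np.c_[p[:,:2]-[cx,cy],np.ones(len(p))]; 
        s=least_squares(lambda c:A@c-p[:,2],[0,0,ztop],loss="soft_l1",f_scale=.002).x
        mm=cv2.morphologyEx(m.astype(np.uint8),3,np.ones((5,5))); c,_=cv2.findContours(m.astype(np.uint8),0,1); c=max(c,key=len)[:,0]
        w=np.array([atz(n,q,s[2])[:2] for q in c]); hull=cv2.convexHull(w.astype(np.float32))[:,0]; f=circ(hull,.084)
        print(n,len(p),"tilt deg",np.degrees(s[:2]).round(1),"z",s[2].round(4),"centre",f.x.round(4),"res",np.abs(f.fun).mean().round(4),"hullcirc",cv2.minEnclosingCircle(hull))
E
python3 - <<'E'
from h import *
p,T=gp(); g=p+.155*T[:,2]
lidfit(g[0],g[1],.2294-.052+.018)
E
```

```text
t 20.75 grasp [0.5128 0.3974 0.2294] z [ 0.533  0.1   -0.84 ] y [-0.179  0.984  0.004] q [-0.83  0.29 -0.13  2.02  0.86  0.56  0.13] F [ 0.4  0.2 -3.1] w 0.45 60.604788064956665
side 1183 tilt deg [ 0.1 -0. ] z 0.1914 centre [0.5135 0.3909] res 0.0007 hullcirc ((0.5142752528190613, 0.3910403847694397), 0.08506233245134354)
top 1816 tilt deg [-0.   0.3] z 0.1979 centre [0.514  0.3993] res 0.0003 hullcirc ((0.5140836834907532, 0.3991662561893463), 0.08421279489994049)
```

```bash
cat >> h.py <<'E'
def rimfit(c0):
    for n in("side","top"):
        im,d=bot.read_camera(n); K,R,t=cam(n); s=.0005
        H=K@np.c_[R@np.array([0,-s,0]),R@np.array([-s,0,0]),R@np.array([c0[0]+.11,c0[1]+.11,.155])+t]
        w=cv2.warpPerspective(im,np.linalg.inv(H),(440,440),flags=cv2.INTER_CUBIC); cv2.imwrite(f"pics/rim5_{n}.png",w)
        g=cv2.GaussianBlur(w,(0,0),1.5).min(2).astype(float)
        a=np.radians(np.arange(0,360,1)); r=np.arange(120,185,1.)
        best=None
        # outer edge of rim: bright->dark radial drop summed over robust angles
        gx=lambda cx,cy,rr:cv2.remap(g.astype(np.float32),(cx+rr*np.cos(a)).astype(np.float32)[None],(cy+rr*np.sin(a)).astype(np.float32)[None],1)[0]
        res=[]
        for cx in range(180,262,2):
            for cy in range(180,262,2):
                for rr in (157,):
                    v=np.minimum(gx(cx,cy,rr),200)-np.minimum(gx(cx,cy,rr+7),200); res.append((np.clip(v,-20,60).mean(),cx,cy))
        res.sort(reverse=True); top=np.array(res[:5]); print(n,[(round(v,1),round(c0[0]+.11-cy*s,4),round(c0[1]+.11-cx*s,4)) for v,cx,cy in res[:5]])
E
python3 - <<'E'
from h import *
rimfit((.613,-.211))
for n in("side","top"):
    im,d=bot.read_camera(n); P=cloud(n,d); q=P[(abs(P[...,2]-.155)<.008)&(abs(np.hypot(P[...,0]-.613,P[...,1]+.211)-.0785)<.012)]
    if len(q)>20: print(n,len(q),circ(q[:,:2],.0785).x, np.median(q[:,2]))
cv2.imwrite("pics/rim5.png",np.hstack([cv2.imread("pics/rim5_side.png")[:,:400],cv2.imread("pics/rim5_top.png")[:,:400]]))
E
```

```text
side [(np.float32(46.5), 0.615, -0.215), (np.float32(43.0), 0.614, -0.215), (np.float32(41.6), 0.615, -0.214), (np.float32(41.4), 0.615, -0.216), (np.float32(39.9), 0.614, -0.214)]
top [(np.float32(25.6), 0.611, -0.214), (np.float32(24.9), 0.611, -0.213), (np.float32(24.6), 0.611, -0.215), (np.float32(24.2), 0.61, -0.213), (np.float32(24.1), 0.61, -0.214)]
side 629 [ 0.61396801 -0.21541565] 0.15302830173456133
top 435 [ 0.61127249 -0.21193186] 0.1547583916635531
```

View pics/rim5.png

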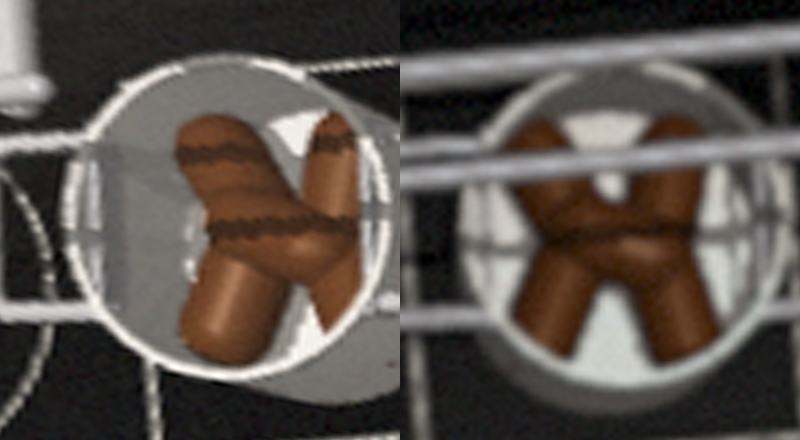

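```bash
python3 -m pendant '[[0.03,0.002,-0.015,-0.0015,0],[0.03,0.004,-0.033,-0.0032,0],[0.03,0.004,-0.033,-0.0032,0],[0.03,0.004,-0.033,-0.0032,0],[0.03,0.004,-0.033,-0.0032,0],[0.03,0.003,-0.033,-0.0025,0],[0.03,0.0014,-0.033,-0.0015,0],[0.03,0.0014,-0.033,-0.0015,0]]' | head -3
python3 -c "
from h import *
gp()
plan((.465,-.05,.365))"
```

```text
t: 21.72
eef_pos: [0.4435, 0.1324, 0.36]
tool_rot: [0.281, -0.086, 0.955, 0.026]
t 21.72 grasp [0.526  0.1477 0.2297] z [ 0.532  0.099 -0.841] y [-0.179  0.984  0.002] q [-0.44  0.08 -0.04  2.28  0.64  0.27  0.7 ] F [ 0.6 -0.7 -3. ] w 0.455 60.91206908226013
t 21.72 p [0.4435 0.1324 0.36  ] q [-0.44  0.08 -0.04  2.28  0.64  0.27  0.7 ] z [ 0.532  0.099 -0.841] y [-0.179  0.984  0.002]
(0.465, -0.05, 0.365) tool d [ 0.0068 -0.1833 -0.0108] rows>= 5.0
```

```bash
python3 -m pendant '[[0.03,-0.0006,-0.0205,-0.0003,0],[0.03,-0.0006,-0.0205,-0.0003,0],[0.03,-0.0006,-0.0205,-0.0003,0],[0.03,-0.0006,-0.0205,-0.0003,0],[0.03,-0.0006,-0.0205,-0.0003,0],[0.03,-0.0006,-0.0205,-0.0003,0],[0.03,-0.0006,-0.0205,-0.0003,0],[0.03,-0.0006,-0.0205,-0.0003,0],[0.03,-0.0006,-0.0205,-0.0003,0]]' | head -3
python3 -c "
from h import *
p,T=gp(); k=np.array([.612,-.212,.245])-.155*T[:,2]
plan((k[0],k[1],k[2]))"
```

```text
t: 22.47
eef_pos: [0.4796, -0.0477, 0.3643]
tool_rot: [0.28, -0.086, 0.956, 0.027]
t 22.47 grasp [ 0.5619 -0.0322  0.2339] z [ 0.531  0.1   -0.841] y [-0.179  0.984  0.004] q [ 0.25  0.13 -0.27  2.22 -0.27  0.24  1.99] F [-0.5 -0.3 -2.9] w 0.451 60.98718881607056
t 22.47 p [ 0.4796 -0.0477  0.3643] q [ 0.25  0.13 -0.27  2.22 -0.27  0.24  1.99] z [ 0.531  0.1   -0.841] y [-0.179  0.984  0.004]
(np.float64(0.5296557218791473), np.float64(-0.22749746637637938), np.float64(0.37540033894384117)) tool d [-0.0207 -0.1858 -0.0007] rows>= 5.0
```

```bash
python3 -m pendant '[[0.03,-0.0011,-0.0206,0.0018,0],[0.03,-0.0011,-0.0206,0.0018,0],[0.03,-0.0011,-0.0206,0.0018,0],[0.03,-0.0011,-0.0206,0.0018,0],[0.03,-0.0011,-0.0206,0.0018,0],[0.03,-0.0011,-0.0206,0.0018,0],[0.03,-0.0011,-0.0206,0.0018,0],[0.03,-0.0011,-0.0206,0.0018,0],[0.03,-0.0011,-0.0206,0.0018,0],[0.03,0,0,0,0],[0.03,0,0,0,0]]'
python3 - <<'E'
from h import *
p,T=gp(); g=p+.155*T[:,2]
lidfit(g[0],g[1],g[2]-.052+.018)
im=cv2.imread
E
```

```text
t: 23.38
eef_pos: [0.5297, -0.2271, 0.3551]
tool_rot: [0.28, -0.084, 0.956, 0.027]
contact_force: [-0.6, -0.1, -3.0]
gripper_width: 0.451
grasp_force: 61.0
t 23.38 grasp [ 0.6121 -0.2117  0.2247] z [ 0.531  0.099 -0.841] y [-0.177  0.984  0.005] q [ 0.68  0.32 -0.36  2.   -0.48  0.38  2.51] F [-0.6 -0.1 -3. ] w 0.451 61.006901264190674
side 2506 tilt deg [-0.2  0.1] z 0.1871 centre [ 0.6132 -0.2152] res 0.0005 hullcirc ((0.6133967638015747, -0.21533945202827454), 0.08417734503746033)
top 1116 tilt deg [-0.4 -0.2] z 0.1881 centre [ 0.6022 -0.2071] res 0.006 hullcirc ((0.6516822576522827, -0.20182570815086365), 0.06717020273208618)
```

```bash
cat >> h.py <<'E'
def discfit(c0,z,R0=.084,nm="disc"):
    for n in("side","top"):
        im,d=bot.read_camera(n); K,R,t=cam(n); s=.0005
        H=K@np.c_[R@np.array([0,-s,0]),R@np.array([-s,0,0]),R@np.array([c0[0]+.11,c0[1]+.11,z])+t]
        w=cv2.warpPerspective(im,np.linalg.inv(H),(440,440),flags=cv2.INTER_CUBIC); cv2.imwrite(f"pics/{nm}_{n}.png",w)
        g=np.minimum(cv2.GaussianBlur(w,(0,0),1.5).min(2),200).astype(np.float32); a=np.radians(np.arange(0,360,1.))
        f=lambda cx,cy,rr:cv2.remap(g,(cx+rr*np.cos(a)).astype(np.float32)[None],(cy+rr*np.sin(a)).astype(np.float32)[None],1)[0]
        res=sorted([(float(np.clip(f(cx,cy,R0/s-3)-f(cx,cy,R0/s+4),-20,60).mean()),cx,cy) for cx in range(190,252) for cy in range(190,252)],reverse=True)[:5]
        print(n,[(round(v,1),round(c0[0]+.11-cy*s,4),round(c0[1]+.11-cx*s,4)) for v,cx,cy in res])
E
python3 - <<'E'
from h import *
p,T=gp(); discfit((.612,-.212),.1907)
cv2.imwrite("pics/disc.png",np.hstack([cv2.imread("pics/disc_side.png")[:,:400],cv2.imread("pics/disc_top.png")[:,:400]]))
E
```

```text
t 23.48 grasp [ 0.6124 -0.209   0.2253] z [ 0.532  0.102 -0.841] y [-0.18   0.984  0.005] q [ 0.67  0.32 -0.36  2.   -0.48  0.38  2.51] F [-0.2  0.  -2.4] w 0.446 61.00741982460022
side [(41.4, 0.6135, -0.2135), (41.4, 0.6135, -0.213), (41.3, 0.614, -0.2135), (41.3, 0.6135, -0.214), (41.3, 0.614, -0.214)]
top [(28.4, 0.612, -0.2075), (28.4, 0.612, -0.207), (28.4, 0.6115, -0.2075), (28.3, 0.6125, -0.2075), (28.3, 0.612, -0.208)]
```

View pics/disc.png

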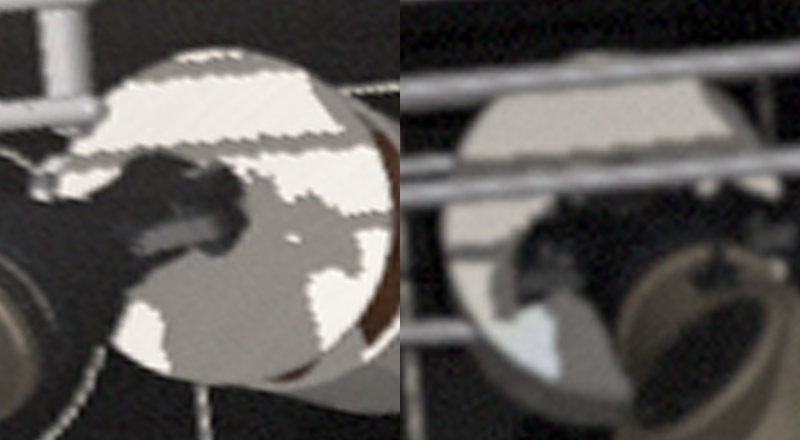

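Run:
```python
from h import *
o,p,T=st(); print(T.T@np.array([0,-.005,-.009]),T.T@np.array([0,0,-.002]))
```

```text
[ 0.00562856 -0.0049575   0.00705284] [ 1.08422245e-03 -8.96858774e-06  1.68058955e-03]
```

```bash
python3 -m pendant '[[0.03,0.0014,-0.0012,0.0018,0],[0.03,0.0014,-0.0012,0.0018,0],[0.03,0.0014,-0.0013,0.0018,0],[0.03,0.0014,-0.0012,0.0017,0],[0.03,0,0,0,0],[0.03,0,0,0,0]]'
python3 - <<'E'
from h import *
p,T=gp(); g=p+.155*T[:,2]
lidfit(.612,-.214,.179)
discfit((.612,-.212),.178,nm="d2")
gp()
E
```

```text
t: 24.08
eef_pos: [0.5309, -0.2303, 0.3475]
tool_rot: [0.282, -0.086, 0.955, 0.027]
contact_force: [0.1, -0.5, -2.6]
gripper_width: 0.448
grasp_force: 61.0
t 24.08 grasp [ 0.6135 -0.2147  0.2174] z [ 0.534  0.101 -0.84 ] y [-0.179  0.984  0.004] q [ 0.69  0.34 -0.37  2.   -0.49  0.37  2.53] F [ 0.1 -0.5 -2.6] w 0.448 61.007187366485596
side 2502 tilt deg [-0.2  0. ] z 0.1798 centre [ 0.6148 -0.2182] res 0.0007 hullcirc ((0.6152328848838806, -0.21860750019550323), 0.08427461236715317)
top 1095 tilt deg [ 0.  -0.2] z 0.1811 centre [ 0.6057 -0.2092] res 0.0041 hullcirc ((0.648233950138092, -0.20498985052108765), 0.07001803070306778)
side [(41.8, 0.617, -0.2155), (41.8, 0.617, -0.216), (41.7, 0.617, -0.215), (41.7, 0.6165, -0.215), (41.7, 0.6165, -0.2155)]
top [(26.5, 0.6145, -0.2145), (26.5, 0.6145, -0.214), (26.4, 0.614, -0.2145), (26.4, 0.615, -0.214), (26.3, 0.615, -0.2145)]
t 24.28 grasp [ 0.6138 -0.2145  0.2178] z [ 0.534  0.101 -0.839] y [-0.18   0.984  0.004] q [ 0.69  0.34 -0.37  2.   -0.49  0.37  2.53] F [-0.4 -0.5 -3.3] w 0.454 61.006797552108765
```

Run:
```python
from h import *
o,p,T=st(); print(T.T@np.array([-.0028,.0005,-.008]))
```

```text
[0.00658605 0.00096629 0.0052707 ]
```

```bash
python3 -m pendant '[[0.03,0.0022,0.0003,-0.0015,0],[0.03,0.0011,0,0.0017,0],[0.03,0.0011,0,0.0017,0],[0.03,0.0011,0.0003,0.0017,0],[0.03,0.0011,0.0003,0.0017,0],[0.03,0,0,0,0]]'
python3 - <<'E'
from h import *
gp()
discfit((.612,-.212),.170,nm="d3")
lidfit(.612,-.214,.171)
gp()
E
```

```text
t: 24.78
eef_pos: [0.528, -0.2296, 0.3392]
tool_rot: [0.282, -0.086, 0.955, 0.028]
contact_force: [-0.3, 0.0, -3.3]
gripper_width: 0.448
grasp_force: 61.0
t 24.78 grasp [ 0.6106 -0.2139  0.209 ] z [ 0.533  0.101 -0.84 ] y [-0.18   0.984  0.004] q [ 0.7   0.35 -0.38  2.01 -0.5   0.35  2.55] F [-0.3  0.  -3.3] w 0.448 61.01287364959717
side [(43.7, 0.613, -0.2155), (43.7, 0.613, -0.216), (43.7, 0.6135, -0.216), (43.6, 0.6135, -0.2155), (43.5, 0.6125, -0.2155)]
top [(27.1, 0.6115, -0.214), (27.1, 0.612, -0.2135), (27.1, 0.6115, -0.2135), (27.0, 0.612, -0.213), (26.9, 0.612, -0.214)]
side 2505 tilt deg [-0.   0.1] z 0.1717 centre [ 0.6123 -0.2184] res 0.0008 hullcirc ((0.6128199100494385, -0.21911992132663727), 0.08546101301908493)
top 1169 tilt deg [-0. -0.] z 0.1727 centre [ 0.6094 -0.2146] res 0.006 hullcirc ((0.5773009061813354, -0.17560449242591858), 0.06314469873905182)
t 24.98 grasp [ 0.611  -0.2142  0.2097] z [ 0.534  0.101 -0.839] y [-0.18   0.984  0.004] q [ 0.7   0.35 -0.38  2.01 -0.5   0.35  2.55] F [-1.   0.2 -2.9] w 0.45 61.01260185241699
```

```bash
python3 -m pendant '[[0.03,0.0006,0,0.0008,0],[0.03,0.0006,0,0.0008,0],[0.03,0.0006,0,0.0008,0],[0.03,0.0006,0,0.0008,0],[0.03,0,0,0,0]]' | sed -n 2,4p
python3 -m pendant '[[0.03,0.0006,0,0.0008,0],[0.03,0.0006,0,0.0008,0],[0.03,0.0006,0,0.0008,0],[0.03,0,0,0,0]]' | sed -n 2,4p
python3 -c "
from h import *
gp()"
```

```text
eef_pos: [0.5278, -0.2298, 0.3355]
tool_rot: [0.282, -0.086, 0.955, 0.027]
contact_force: [-0.1, 0.6, -3.0]
eef_pos: [0.5276, -0.2298, 0.3326]
tool_rot: [0.282, -0.086, 0.955, 0.027]
contact_force: [0.6, -0.8, -2.4]
t 25.73 grasp [ 0.6103 -0.2142  0.2024] z [ 0.534  0.101 -0.84 ] y [-0.18   0.984  0.004] q [ 0.71  0.36 -0.39  2.02 -0.5   0.33  2.56] F [ 0.6 -0.8 -2.4] w 0.45 60.98719596862793
```

```bash
python3 -m pendant '[[0.03,0.0005,0,0.0008,0],[0.03,0.0005,0,0.0008,0],[0.03,0,0,0,0]]' | sed -n 2,4p
python3 -m pendant '[[0.03,0.0005,0,0.0008,0],[0.03,0.0005,0,0.0008,0],[0.03,0,0,0,0]]' | sed -n 2,4p
python3 -c "
from h import *
gp()
lidfit(.612,-.214,.164)"
```

```text
eef_pos: [0.5277, -0.2298, 0.3307]
tool_rot: [0.282, -0.086, 0.955, 0.027]
contact_force: [-0.3, 0.8, -2.5]
eef_pos: [0.5277, -0.2298, 0.3288]
tool_rot: [0.282, -0.086, 0.955, 0.027]
contact_force: [-0.1, -0.0, -2.7]
t 26.23 grasp [ 0.6104 -0.2142  0.1986] z [ 0.534  0.101 -0.84 ] y [-0.18   0.984  0.004] q [ 0.71  0.36 -0.39  2.02 -0.5   0.33  2.56] F [-0.1 -0.  -2.7] w 0.452 61.024965047836304
side 2477 tilt deg [-0.1  0.1] z 0.1611 centre [ 0.6119 -0.218 ] res 0.0005 hullcirc ((0.6106018424034119, -0.2189081758260727), 0.08580304682254791)
top 1223 tilt deg [-0.1 -0.4] z 0.1621 centre [ 0.6076 -0.2099] res 0.0052 hullcirc ((0.6550212502479553, -0.2004736214876175), 0.07462812215089798)
```

```bash
for i in 1 2; do python3 -m pendant '[[0.03,0.0005,0,0.0008,0],[0.03,0,0,0,0]]' | sed -n 2,4p; done
python3 -c "
from h import *
gp()"
```

```text
eef_pos: [0.5277, -0.2298, 0.328]
tool_rot: [0.282, -0.086, 0.955, 0.027]
contact_force: [-0.7, -0.4, -2.6]
eef_pos: [0.5278, -0.2298, 0.3271]
tool_rot: [0.282, -0.086, 0.955, 0.027]
contact_force: [0.3, -0.3, -2.7]
t 26.67 grasp [ 0.6106 -0.2142  0.197 ] z [ 0.534  0.101 -0.839] y [-0.18   0.984  0.004] q [ 0.71  0.37 -0.4   2.02 -0.51  0.32  2.57] F [ 0.3 -0.3 -2.7] w 0.446 61.15290641784668
```

```bash
for i in 1 2 ; do python3 -m pendant '[[0.03,0.0005,0,0.0008,0],[0.03,0,0,0,0]]' | sed -n 2,4p; done
python3 -c "
from h import *
gp()"
```

```text
eef_pos: [0.5281, -0.2298, 0.327]
tool_rot: [0.282, -0.086, 0.955, 0.027]
contact_force: [-3.7, 0.3, 3.3]
eef_pos: [0.5283, -0.2298, 0.3269]
tool_rot: [0.283, -0.086, 0.955, 0.027]
contact_force: [-7.1, 0.9, 10.2]
t 27.0 grasp [ 0.6113 -0.2143  0.1969] z [ 0.536  0.1   -0.838] y [-0.18   0.984  0.003] q [ 0.71  0.37 -0.4   2.02 -0.51  0.32  2.57] F [-7.1  0.9 10.2] w 0.447 62.59521245956421
```

```bash
python3 -m pendant '[[0.03,-0.0005,0,-0.0008,0],[0.045,0,0,0,0],[0.06,0,0,0,0],[0.075,0,0,0,0],[0.075,0,0,0,0],[0.075,0,0,0,0]]' | sed -n 2,5p
python3 -m pendant '[[0.075,0,0,-0.006,0],[0.075,0,0,-0.015,0],[0.075,0,0,-0.025,0],[0.075,0,0,-0.025,0],[0.075,0,0,-0.025,0],[0.075,0,0,0,0]]' | sed -n 2,5p
python3 - <<'E'
from h import *
gp(); lidfit(.612,-.214,.163); discfit((.612,-.212),.163,nm="e")
im=cv2.imread
a,_=bot.read_camera("side"); b,_=bot.read_camera("top")
cv2.imwrite("pics/end.png",np.hstack([cv2.resize(a[170:430,240:460],None,fx=1.8,fy=1.8),cv2.resize(b[140:320,300:480],(400,468))]))
for n in("side","top"):
    for k,z in(("handle_l",.144),("shaker",.07),("small_lid",0),("bowl",0)):
        for r in bot.pinpoint(k,n)[:2]: print(n,k,round(r["score"],2),atz(n,r["at"],z).round(3))
E
```

```text
eef_pos: [0.5279, -0.2298, 0.3262]
tool_rot: [0.282, -0.086, 0.955, 0.027]
contact_force: [0.1, 0.2, 0.9]
gripper_width: 0.874
eef_pos: [0.4755, -0.2408, 0.411]
tool_rot: [0.284, -0.085, 0.955, 0.025]
contact_force: [-0.4, 0.9, 1.0]
gripper_width: 0.876
t 28.0 grasp [ 0.5589 -0.2259  0.2813] z [ 0.538  0.096 -0.837] y [-0.177  0.984 -0.001] q [ 0.79  0.18 -0.39  2.03 -0.52  0.51  2.58] F [-0.4  0.9  1. ] w 0.876 0.0
side 2634 tilt deg [0. 0.] z 0.1594 centre [ 0.6125 -0.2182] res 0.0005 hullcirc ((0.6124069690704346, -0.21880675852298737), 0.08497299998998642)
top 1665 tilt deg [-0.6 -0.4] z 0.161 centre [ 0.6134 -0.2089] res 0.012 hullcirc ((0.6008898019790649, -0.20944300293922424), 0.0905035212635994)
side [(45.4, 0.612, -0.219), (45.3, 0.6125, -0.219), (45.3, 0.612, -0.2185), (45.2, 0.6125, -0.2185), (45.1, 0.612, -0.2195)]
top [(24.0, 0.608, -0.2145), (23.9, 0.6075, -0.2145), (23.9, 0.608, -0.215), (23.8, 0.6085, -0.2145), (23.8, 0.6075, -0.215)]
side handle_l 0.96 [ 0.621 -0.084  0.144]
side handle_l 0.95 [ 0.616 -0.346  0.144]
side shaker 0.6 [ 0.429 -0.049  0.07 ]
side shaker 0.45 [ 0.643 -0.115  0.07 ]
side small_lid 0.61 [ 0.535 -0.507  0.   ]
side bowl 0.72 [0.712 0.37  0.   ]
side bowl 0.53 [ 0.657 -0.115  0.   ]
top handle_l 0.92 [ 0.612 -0.087  0.144]
top handle_l 0.64 [ 0.621 -0.342  0.144]
top shaker 0.67 [ 0.435 -0.042  0.07 ]
top shaker 0.28 [ 0.589 -0.082  0.07 ]
top small_lid 0.75 [ 0.542 -0.499  0.   ]
top small_lid 0.55 [0.704 0.379 0.   ]
top bowl 0.64 [0.696 0.38  0.   ]
```

View pics/end.png

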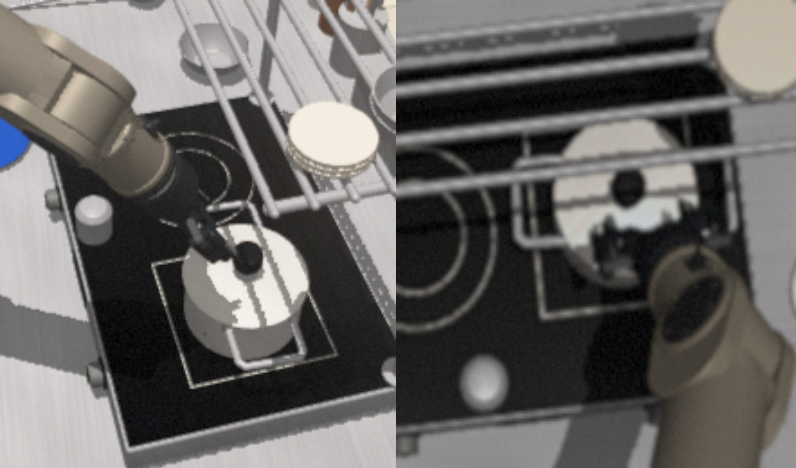

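Run:
```python
from h import *
s=.0005
def bar(n,im,cy,cx,z,L,half=.012):
    K,R,t=cam(n)
    H=K@np.c_[R@np.array([0,-s,0]),R@np.array([-s,0,0]),R@np.array([cx+L,cy+half,z])+t]
    W=cv2.warpPerspective(im,np.linalg.inv(H),(int(2*half/s),int(2*L/s)),flags=cv2.INTER_CUBIC); g=W.min(2).astype(float)
    b=np.percentile(g,40); P=[]
    for v in range(len(g)):
        w=np.clip(g[v]-b-25,0,None)
        if w.sum()>150: P.append((cx+L-v*s, cy+half-(w*np.arange(len(w))).sum()/w.sum()*s))
    P=np.array(P); 
    if len(P)<30: return None
    f=least_squares(lambda c:c[0]+c[1]*(P[:,0]-cx)-P[:,1],[cy,0],loss="soft_l1",f_scale=.001).x
    return len(P),f[0].round(4),np.degrees(np.arctan(f[1])).round(2)
for n in("side","top"):
    im,_=bot.read_camera(n)
    for cy in(-.083,-.087): print(n,"l",bar(n,im,cy,.612,.144,.028))
    for cy in(-.338,-.342): print(n,"r",bar(n,im,cy,.625,.144,.028))
    print(n,"sq edges +y", bar(n,im,-.106,.56,.07,.03), "-y",bar(n,im,-.312,.57,.07,.03),bar(n,im,-.312,.62,.07,.08))
gp()
```

```text
side l (103, np.float64(-0.085), np.float64(1.73))
side l (103, np.float64(-0.0852), np.float64(2.13))
side r (61, np.float64(-0.3412), np.float64(2.14))
side r (77, np.float64(-0.3433), np.float64(-1.65))
side sq edges +y (106, np.float64(-0.113), np.float64(5.53)) -y (120, np.float64(-0.3159), np.float64(6.93)) (314, np.float64(-0.3099), np.float64(6.33))
top l (94, np.float64(-0.0853), np.float64(4.02))
top l (94, np.float64(-0.0858), np.float64(1.46))
top r (96, np.float64(-0.3411), np.float64(4.25))
top r (91, np.float64(-0.3428), np.float64(-1.08))
top sq edges +y (110, np.float64(-0.111), np.float64(10.86)) -y (32, np.float64(-0.3116), np.float64(-26.69)) (163, np.float64(-0.3084), np.float64(3.52))
t 28.8 grasp [ 0.5593 -0.2238  0.2766] z [ 0.534  0.101 -0.84 ] y [-0.18   0.984  0.004] q [ 0.79  0.19 -0.39  2.03 -0.52  0.51  2.58] F [0.6 0.6 1.1] w 0.879 0.0
```

```bash
cat > fit.py <<'E'
from h import *
def seg(a,b,n=25):
    a,b=np.array(a,float),np.array(b,float); P=a+np.linspace(0,1,n)[:,None]*(b-a); d=(b-a)/np.linalg.norm(b-a); return P,np.tile([-d[1],d[0]],(n,1))
H=[seg((-.028,y),(.028,y)) for y in(.128,-.128)]+[seg((x,s*.09),(x,s*.118),15) for x in(-.035,.035) for s in(1,-1)]
S=[seg((-.095,y),(.095,y),60) for y in(.102,-.102)]+[seg((x,-.095),(x,.095),60) for x in(-.102,.102)]
def run(n,g,segs,z,off,c0,a0):
    P=np.vstack([s[0] for s in segs]); N=np.vstack([s[1] for s in segs]); K,R,t=cam(n)
    def samp(Q):
        X=np.c_[Q,np.full(len(Q),z)]@R.T+t; u=X@K.T; u=u[:,:2]/u[:,2:]; return cv2.remap(g,u[:,0].astype(np.float32)[None],u[:,1].astype(np.float32)[None],1)[0]
    def sc(p):
        c,s=np.cos(p[2]),np.sin(p[2]); M=np.array([[c,-s],[s,c]]); Q=P@M.T+p[:2]; NN=N@M.T*off
        return np.clip(np.minimum(samp(Q)-samp(Q+NN),samp(Q)-samp(Q-NN)),0,50).mean()
    best=max((sc((c0[0]+i,c0[1]+j,a)),c0[0]+i,c0[1]+j,a) for i in np.arange(-.014,.0141,.002) for j in np.arange(-.01,.0101,.002) for a in a0+np.radians(np.arange(-8,8.1,1)))
    best=max((sc((best[1]+i,best[2]+j,best[3]+a)),best[1]+i,best[2]+j,best[3]+a) for i in np.arange(-.002,.0021,.0005) for j in np.arange(-.002,.0021,.0005) for a in np.radians(np.arange(-1.2,1.21,.2)))
    return round(float(best[0]),1),np.round(best[1:3],4),round(np.degrees(best[3]),2)
def both(h=True):
    for n in("side","top"):
        im,_=bot.read_camera(n); g=im.min(2).astype(np.float32)
        print(n,"pan",run(n,g,H,.145,.0085,(.614,-.213),.06)); print(n,"sq",run(n,g,S,.07,.006,(.614,-.211),.087))
        g0=cv2.imread(f"pics/{n}0.png").min(2).astype(np.float32); print(n,"sq0",run(n,g0,S,.07,.006,(.614,-.211),.087),"pan0",run(n,g0,H,.145,.0085,(.598,.028),-.16))
if __name__=="__main__": both()
E
python3 fit.py
```

```text
side pan (32.2, array([ 0.615 , -0.2135]), np.float64(-3.16))
side sq (31.2, array([ 0.616 , -0.2105]), np.float64(5.18))
side sq0 (49.9, array([ 0.6155, -0.2105]), np.float64(5.38)) pan0 (25.4, array([0.609 , 0.0265]), np.float64(-10.77))
top pan (42.1, array([ 0.61  , -0.2135]), np.float64(4.64))
top sq (21.4, array([ 0.6195, -0.2095]), np.float64(5.18))
top sq0 (27.7, array([ 0.6195, -0.2095]), np.float64(4.98)) pan0 (32.6, array([0.589 , 0.0295]), np.float64(-9.17))
```

```bash
python3 -m pendant '[[0.075,0,-0.02,-0.025,0],[0.075,0,-0.03,-0.025,0],[0.075,0,-0.03,-0.025,0],[0.075,0,-0.03,-0.02,0],[0.075,0,-0.03,0,0],[0.075,0,-0.03,0,0],[0.075,0,-0.03,0,0],[0.075,0,-0.03,0,0]]' | sed -n 1,4p
cat >> fit.py <<'E'
    im,_=bot.read_camera("side"); g=im.min(2).astype(np.float32)
    K,R,t=cam("side"); P=H
    import itertools
    for z in(.140,.145,.150):
        print(z,"all",run("side",g,H,z,.0085,(.614,-.213),.087),"r only",run("side",g,[H[1]]+[H[3],H[5]],z,.0085,(.614,-.213),.087),"l",run("side",g,[H[0]]+[H[2],H[4]],z,.0085,(.614,-.213),.087))
E
python3 fit.py | grep -v sq0
```

```text
t: 29.57
eef_pos: [0.467, -0.4768, 0.4858]
tool_rot: [0.282, -0.086, 0.955, 0.027]
contact_force: [0.3, -0.2, 1.7]  File "fit.py", line 22
    im,_=bot.read_camera("side"); g=im.min(2).astype(np.float32)
IndentationError: unexpected indent
```

```bash
sed -i 's/^if __name__=="__main__": both()/if 1:\n    both()/' fit.py; python3 fit.py | grep -v sq0
python3 - <<'E'
from h import *
a,_=bot.read_camera("side"); b,_=bot.read_camera("top")
cv2.imwrite("pics/fin.png",np.hstack([cv2.resize(a[225:385,290:430],(525,600)),cv2.resize(b[170:270,330:380+65],None,fx=2.3,fy=6)])[:, :800])
E
```

```text
side pan (29.8, array([ 0.614, -0.213]), np.float64(5.64))
side sq (15.6, array([ 0.616 , -0.2095]), np.float64(4.78))
top pan (42.3, array([ 0.6055, -0.2135]), np.float64(2.44))
top sq (25.6, array([ 0.613, -0.21 ]), np.float64(4.98))
0.14 all (30.6, array([ 0.6155, -0.21  ]), np.float64(5.38)) r only (25.3, array([ 0.619, -0.209]), np.float64(2.98)) l (36.5, array([ 0.624 , -0.2115]), np.float64(0.78))
0.145 all (30.4, array([ 0.614 , -0.2125]), np.float64(5.58)) r only (24.6, array([ 0.618, -0.217]), np.float64(2.98)) l (36.4, array([ 0.6065, -0.215 ]), np.float64(1.98))
0.15 all (30.0, array([ 0.6205, -0.219 ]), np.float64(0.18)) r only (25.2, array([ 0.615, -0.215]), np.float64(3.38)) l (36.4, array([ 0.62  , -0.2195]), np.float64(-0.02))
```

View pics/fin.png

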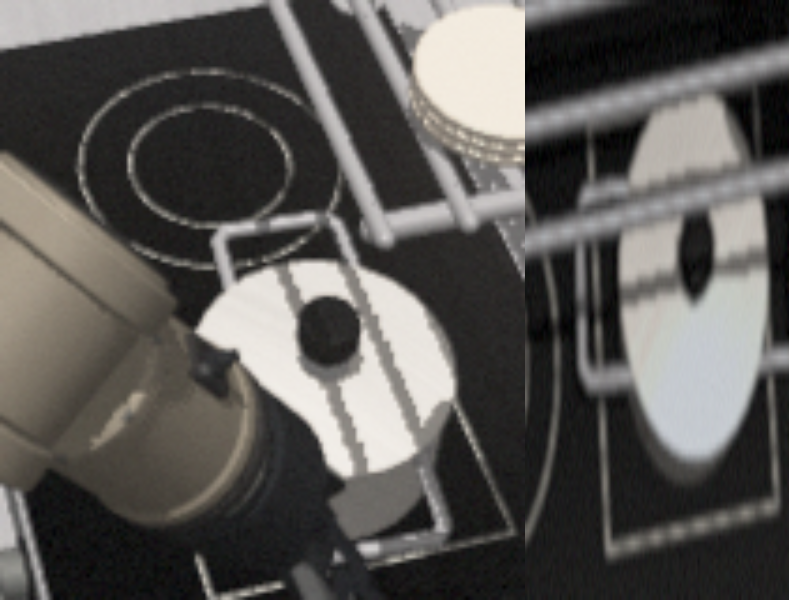

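```bash
sed -i 's/^if 1:/if 0:/' fit.py
python3 - <<'E'
from fit import *
for n,c in(("side",(.6145,-.215)),("top",(.611,-.214))):
    im,_=bot.read_camera(n); g=im.min(2).astype(np.float32); K,R,t=cam(n)
    P=np.vstack([s[0] for s in H]); N=np.vstack([s[1] for s in H])
    def samp(Q):
        X=np.c_[Q,np.full(len(Q),.144)]@R.T+t; u=X@K.T; u=u[:,:2]/u[:,2:]; return cv2.remap(g,u[:,0].astype(np.float32)[None],u[:,1].astype(np.float32)[None],1)[0]
    out=[]
    for a in np.arange(-2,10.1,1):
        b=0
        for i in np.arange(-.003,.0031,.001):
            for j in np.arange(-.003,.0031,.001):
                M=Ro.from_euler("z",a,degrees=True).as_matrix()[:2,:2]; Q=P@M.T+[c[0]+i,c[1]+j]; NN=N@M.T*.0085
                b=max(b,np.clip(samp(Q)-.5*samp(Q+NN)-.5*samp(Q-NN),0,60).mean())
        out.append((int(a),round(float(b),1)))
    print(n,out)
E
```

```text
side [(-2, 30.4), (-1, 30.3), (0, 30.8), (1, 27.2), (2, 31.8), (3, 32.1), (4, 38.3), (5, 40.5), (6, 40.9), (7, 40.1), (8, 33.4), (9, 30.6), (10, 27.4)]
top [(-2, 38.7), (-1, 34.9), (0, 33.5), (1, 40.7), (2, 49.3), (3, 44.8), (4, 51.0), (5, 51.1), (6, 50.3), (7, 47.9), (8, 39.3), (9, 31.9), (10, 27.6)]
```

Both cameras put the pan's yaw at about 5°, which matches the hob. The lid is level and seated, and the pan is inside the square, so I'm handing in.

```bash
python3 -c "
from station import bot
print(bot.hand_in(), bot.get_obs()['t'])"
```

```text
the job is handed in; nothing more can be done
the job is handed in; nothing more can be done
```

The job is handed in at about 30 s of the 61 s allowed; no verdict was shown, but by the cameras the saucepan stands inside the keep-warm square with its handles straight to within about 1–2°, its own lid is seated level, the shaker, small lid and bowl are where they were within a few mm, and I saw no contact with the rack.

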